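# Pin the clamp screw of a chuck stand

## Robot

A 6-joint arm with a two-finger parallel gripper is mounted at the origin on the work surface. World frame = base frame: x ahead of the robot, y to its left, z up, the work surface at z = 0. Lengths are in mm, angles in rad, forces in N, time in s.
With the tool pointing down it reaches from about 400 to 925 mm from the base axis. Payload 12.5 kg.
Tool frame: the origin (TCP) lies at the centre of the arm's flange, where the gripper is bolted on; the fingertips stand 190 mm ahead of it and the grasp point (between the pads) lies 171 mm ahead of it; z points along the fingers, y is the direction in which the jaws open and shut (so a half turn about z gives the same grasp; the last joint's range is limited). The gripper opens to 95 mm and grips with 3 to 60 N. Pads are 20 mm wide; open, the fingers measure 119 mm over their backs; the gripper's body (75 mm by 180 mm) begins 59 mm behind the grasp point.
Start: joints at [1.087, 0.491, 1.559, -0, 1.092, -0.106], TCP at [230.525, 580.933, 404.761] pointing down, gripper open.
Joint ranges: [-3.1, 3.1], [-0.84, 2.19], [0.05, 2.79], [-1.13, 4.28], [0.06, 2.93], [-2.69, 2.69]. Speed limits (rad/s): [2.22, 2.22, 2.79, 3.14, 3.14, 3.14].

## Interface

Orientations are given as [roll, pitch, yaw] about the fixed x, y, z axes, in that order (R = Rz(yaw) Ry(pitch) Rx(roll)).
In Python, from cell import env gives the robot as it stands.
- The arm moves only by the shell command python3 -m pendant 'ROWS'. ROWS is JSON, a list of rows, each an object of numbers: "x", "y", "z": the shift along the tool's x, y, z in units of 150 mm (1.0 is 150 mm); "rx", "ry", "rz": the turn, a rotation vector about the tool's x, y, z in units of 45 degrees (1.0 is 45 degrees); "jaw": the opening, from 0 (shut) to 1 (fully open). In form: [{"x": .., "y": .., "z": .., "rx": .., "ry": .., "rz": .., "jaw": ..}, ...]. A call has 1 to 10 rows; each row is the pose to reach, as a shift and turn from the pose commanded when the call began, along the tool's axes at that moment; what a row does not reach only later rows make up. A row lasts 1/8 s, in which the tool goes at most 62.5 mm and 10.7 degrees, less where a joint would pass 70% of its speed; a pose out of reach is approached as far as the arm can. A call with a number of a shift or a turn outside -1 to 1 is refused whole. A call with a gripper value outside its range is refused whole. The fingers move at their own pace and stop on an object; the grip force is fixed at half the most. Time passes only in rows, so rows that repeat a pose let the fingers close. It gives the time, the measured TCP pose, the force and the opening at its end, in the units of the state.
- env.state(): the state, without advancing time (a new reading comes with each control period).
- env.read_camera(name): name is "side" or "top" or "wrist"; returns a dict with "img" (400x640x3 uint8, red, green, blue), "fx", "fy", "cx", "cy" (pixels), "D" ([k1, k2, p1, p2, k3] as OpenCV has them; the pictures are not rectified), "rvec" (rotation vector, rad) and "tvec" (3), from world to camera coordinates, as OpenCV has them. Camera axes: x right, y down, z forward; pixel columns grow to the right and rows downward; lengths in mm; the calibration is good to about 2 mm. A picture is of the moment at which its call begins. There is no depth.
- env.job_done(): hands the job in, once; it reports no verdict.
The state is a dict: "t": time; "joints": joint angles; "qvel": joint speeds; "tau": joint torques, N m; "eef_pos": TCP position; "tcp_rot": TCP orientation; "ft_force": force on the tool from outside, world axes, zero at the start; "moment": the same for the moment, N m; "opening": opening from 0.0 (shut) to 1.0 (fully open).
Only numpy, scipy, OpenCV 4.12 (cv2) and the standard library are available. Lean on these libraries where they do the work, as an engineer would, in place of code of your own. Each camera call takes 0.05 s, during which the arm holds its last target.

## Task

On the inclined stand, first swing the keeper flap right down, then wind the crank clockwise down its thread - more than a whole turn - until the cross hole in its hub lines up with the holes in the two lugs, and leave it there. Then fetch the lock pin, push it from the flap's side through lug, hub and far lug until its handle is home against the lug, let go, and swing the flap fully up again behind it. Leave the other things on the bench where they are.

Things in the scene. Friction and masses are not known exactly. Their poses are not given: they have to be found in the camera images.
- stand: Fixed stand with a steel chuck on a plate leaning 25 deg to the stand's +x. Origin on the bench right below lug_hole; z up, y to the flap. Base plate 8 mm thick, x -88..62, y -82..98. On the chuck two steel lugs (y 27..35 and -35..-27 mm, 34 wide), ending 11 mm above their holes. Screw axis: through lug_hole, up along a = (sin 25deg, 0, cos 25deg)
- lug_hole (a point): Point midway between the two lugs' coaxial holes (10.5 mm square, along the stand's y), on the screw axis, 105 mm above the bench. Fixed; axes as the stand's
- crank (a joint): Crank nut angle q (rad), growing clockwise from above, 8 mm down per turn. 0: through hole of its 36 mm hub (10.5 mm square) in line with the lug holes, arm to the stand's -y. Starts -8.8 to -6.3; stops only at -9.6 and 0.7. About 0.08 N m; stays put. Handle axis is 42 mm off the screw axis along -sin(q) u - cos(q) y, u = (cos 25deg, 0, -sin 25deg), stand frame
- crank_grip (a point): Point on the axis of the crank's black handle: cylinder 16 mm thick, 44 long, parallel to the screw axis (leans 25 deg). It revolves freely on its own axis, so an unturned gripper can hold it and lead it round. Point 26 mm above its foot, 18 below its free end; at crank angle 0 it is 48 mm up the screw axis from lug_hole, 8 mm more per turn back
- flap (a joint): Angle (rad) of the bottom-hinged steel keeper flap: 0 upright (closed; starts 0 to 0.15), growing as it swings down to the stand's +y, stop at 1.45. Hinge along the stand's x at stand y 85 mm, height 30 mm. Stiff hinge, about 0.2 N m: stays where it is left
- flap_bar (a point): Middle of the flap's top bar: 10 mm round, along the stand's x, 76 mm clear between its posts, 125 mm from the hinge; 45 mm of open gap between it and the flap's panel (92 wide, 75 high, 5 thick). Closed, it is 155 mm above the bench
- pin_grip (a point): Centre of the lock pin's steel handle, a flat block 36 long (x), 14 wide (y), 24 mm high (z), lying on the bench with this point 12 mm up. The shank sticks out along +x at mid height: 6 mm round, 66 long, tapered tip. Home: this point at stand y 53 mm, height 105 mm. About 110 g
- pin_tip (a point): Tip of the pin's shank, 84 mm from pin_grip along the pin's +x. Home: at stand y -31 mm
- chuck_key: Bystander: T-shaped chuck key, lying, round stem 16 mm thick with a 12 mm square end, 80 mm cross bar; total 65 mm long. It may lie where the pin does in other starts. Origin at the foot of its stem
- jaw_a: Bystander: dark stepped chuck jaw 60 x 20 x 36 mm, beside the stand. Origin under its centre
- jaw_b: Bystander: another jaw 60 x 20 x 36 mm. Origin under its centre
- chuck_a: Bystander: finished chuck, 84 mm in diameter, 76 mm high. Origin under its centre
- chuck_b: Bystander: finished chuck, 100 mm in diameter, 76 mm high. Origin under its centre
- spanner: Bystander: open spanner lying on the bench
- grease_jar: Bystander: white jar, 84 mm in diameter, 95 mm high. Origin under its centre

How it is judged (in metres and radians):
On the way, in this order (a step that is already met when the one before it is completed fails the run):
1. the flap is swung down (past 1.1 rad) (value of joint flap above 1.1 rad), for 0.2 s.
2. the crank is wound down to where its cross hole is in line with the lug holes (within 0.25 rad), the flap still down (value of joint crank between -0.25 and 0.25 rad and value of joint flap above 1 rad), for 0.3 s.
3. the pin is pushed home through both lugs and the hub, the flap still down (y of pin_grip in the frame of stand between 0.045 and 0.059 m and y of pin_tip in the frame of stand between -0.04 and -0.025 m and x of pin_tip in the frame of lug_hole between -0.007 and 0.007 m and z of pin_tip in the frame of lug_hole between -0.007 and 0.007 m and x of pin_grip in the frame of lug_hole between -0.012 and 0.012 m and z of pin_grip in the frame of lug_hole between -0.012 and 0.012 m and value of joint crank between -0.25 and 0.25 rad and value of joint flap above 0.9 rad), for 0.2 s.
At the end, for the whole second after the job is handed in: The pin is through both lugs and the hub with its handle within 6 mm of the lug (tip at least 25 mm past the screw axis, within 7 mm of the hole's line), the crank within 0.25 rad of the aligned angle 0, the flap within 0.12 rad of upright, all at rest (y of pin_grip in the frame of stand between 0.045 and 0.059 m and y of pin_tip in the frame of stand between -0.04 and -0.025 m and x of pin_tip in the frame of lug_hole between -0.007 and 0.007 m and z of pin_tip in the frame of lug_hole between -0.007 and 0.007 m and x of pin_grip in the frame of lug_hole between -0.012 and 0.012 m and z of pin_grip in the frame of lug_hole between -0.012 and 0.012 m and value of joint crank between -0.25 and 0.25 rad and value of joint flap below 0.12 rad and linear speed of stand below 0.01 m/s and velocity of joint flap between -0.05 and 0.05 rad/s and velocity of joint crank between -0.05 and 0.05 rad/s); the robot touches nothing.
It fails at once if a bystander is moved by more than 30 mm (distance of any of jaw_a, jaw_b, chuck_a, chuck_b, chuck_key, spanner, grease_jar from where it was at the start of the episode above 0.03 m).
It also fails if it takes over 72 s, if anything falls off the work surface, if the arm or the gripper's body presses on something with over 40 N, if the wrist force passes 120 N, or if a joint passes its speed limit or range.

## Working session

There is one attempt and no reset: what is moved stays moved. The work goes in short steps, Python scripts to look and compute and a shell command to move; the robot and the scene stay as the last step left them, time stands still between calls to the robot, and variables do not carry over. Pictures are saved under pics/ and viewed, and the job is handed in when it is done.

```bash
ls; mkdir -p pics; python3 - <<'E'
from cell import env
import cv2
print(env.state())
for n in ["side","top","wrist"]:
    c=env.read_camera(n); cv2.imwrite(f"pics/{n}0.png",c["img"][:,:,::-1]); print(n,c["fx"],c["fy"],c["cx"],c["cy"],c["D"],c["rvec"],c["tvec"])
E
```

```text
pics
{'t': 0.0, 'joints': array([ 1.08741873e+00,  4.91573513e-01,  1.55946615e+00, -2.57907427e-05,
        1.09166205e+00, -1.05580515e-01]), 'qvel': array([-1.28071504e-03,  4.04683042e-04, -1.84772861e-03, -3.68541628e-04,
       -4.15324606e-05,  9.25831209e-04]), 'tau': array([ 2.62037873e-03, -6.12671041e+01, -2.58194822e+01,  6.93526282e-02,
        4.81794903e-02, -6.72573378e-05]), 'eef_pos': array([230.50029637, 580.90802176, 404.14720171]), 'tcp_rot': array([-3.14048735e+00, -9.41322487e-05,  2.76380742e+00]), 'ft_force': array([-0.46118168, -0.40584513,  0.21382844]), 'moment': array([-0.05556804, -0.01682501,  0.01704955]), 'opening': 0.9983379639783239}
side 510.993328920979 510.993328920979 313.80983775403126 200.59472283294843 [-0.13718713  0.          0.          0.          0.        ] [ 2.0355287 -0.4844974  0.251138 ] [-483.93319379  204.03827231 1340.70841755]
top 388.9982073786132 388.9982073786132 322.51316836971176 199.40517151528434 [-0.07165379  0.          0.          0.          0.        ] [ 2.09524426 -2.14222247  0.17301421] [  -7.81606826  550.02251431 1182.30140215]
wrist 333.5489232418719 333.5489232418719 324.15189613191257 199.4041153480636 [-0.01625587  0.          0.          0.          0.        ] [-2.41133643 -1.63694456 -0.21754234] [-623.23267592  -30.21949599  390.06393733]
```

View pics/side0.png

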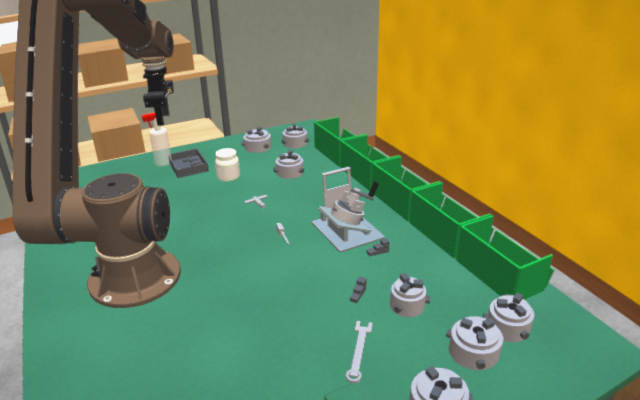

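View pics/top0.png

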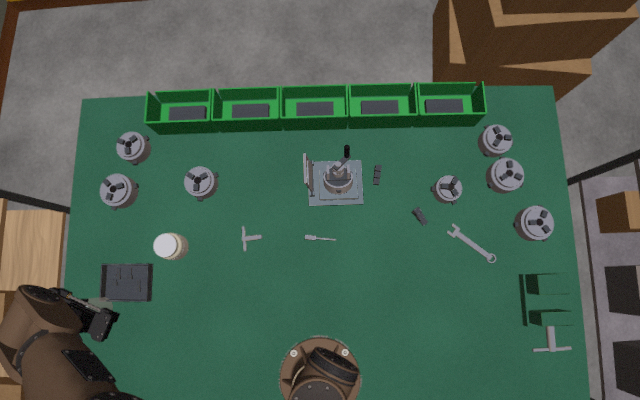

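View pics/wrist0.png

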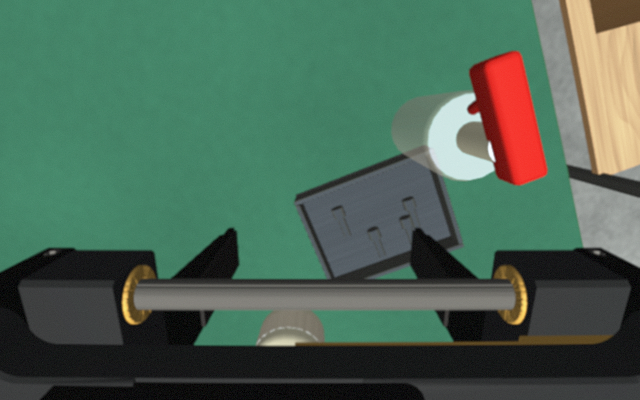

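The top view shows the stand at about (337,183) with its flap to the left, the pin at (320,238), and the chuck key at (250,238). I'll zoom in on these.

```bash
cat > h.py <<'E'
import numpy as np, cv2
from scipy.spatial.transform import Rotation as Ro
def cam(env,n):
    c=env.read_camera(n); c["K"]=np.array([[c["fx"],0,c["cx"]],[0,c["fy"],c["cy"]],[0,0,1.]])
    c["R"]=cv2.Rodrigues(np.array(c["rvec"],float))[0]; c["t"]=np.array(c["tvec"],float); c["D"]=np.array(c["D"],float); return c
def ray(c,uv):
    p=cv2.undistortPoints(np.array([[uv]],float),c["K"],c["D"])[0,0]
    d=c["R"].T@np.array([p[0],p[1],1.]); return -c["R"].T@c["t"], d/np.linalg.norm(d)
def onz(c,uv,z):
    o,d=ray(c,uv); return o+d*(z-o[2])/d[2]
def proj(c,P):
    return cv2.projectPoints(np.atleast_2d(np.array(P,float)),np.array(c["rvec"],float),c["t"],c["K"],c["D"])[0][:,0]
def tri(rs):
    A=np.zeros((3,3));b=np.zeros(3)
    for o,d in rs:
        M=np.eye(3)-np.outer(d,d);A+=M;b+=M@o
    x=np.linalg.solve(A,b); return x,[np.linalg.norm(np.cross(x-o,d)) for o,d in rs]
def crop(c,name,u0,v0,u1,v1,s):
    im=c["img"][v0:v1,u0:u1,::-1]; cv2.imwrite(name,cv2.resize(im,None,fx=s,fy=s,interpolation=cv2.INTER_CUBIC))
E
python3 - <<'E'
from cell import env
from h import *
c=cam(env,"top"); crop(c,"pics/t1.png",290,135,390,210,8)
crop(c,"pics/t2.png",230,215,350,260,6)
for uv in [(337,183),(320,238),(308,205),(364,204),(364,161),(308,161)]: print(uv,onz(c,uv,8))
c=cam(env,"side"); crop(c,"pics/s1.png",300,155,400,255,6)
E
```

```text
(337, 183) [611.18920357 -68.26606176   8.        ]
(320, 238) [431.20960432  -8.67840433   8.        ]
(308, 205) [539.86933956  28.4860882    8.        ]
(364, 204) [ 538.83376246 -154.46243995    8.        ]
(364, 161) [ 684.13006674 -160.30181813    8.        ]
(308, 161) [688.89285011  26.47706523   8.        ]
```

View pics/t1.png

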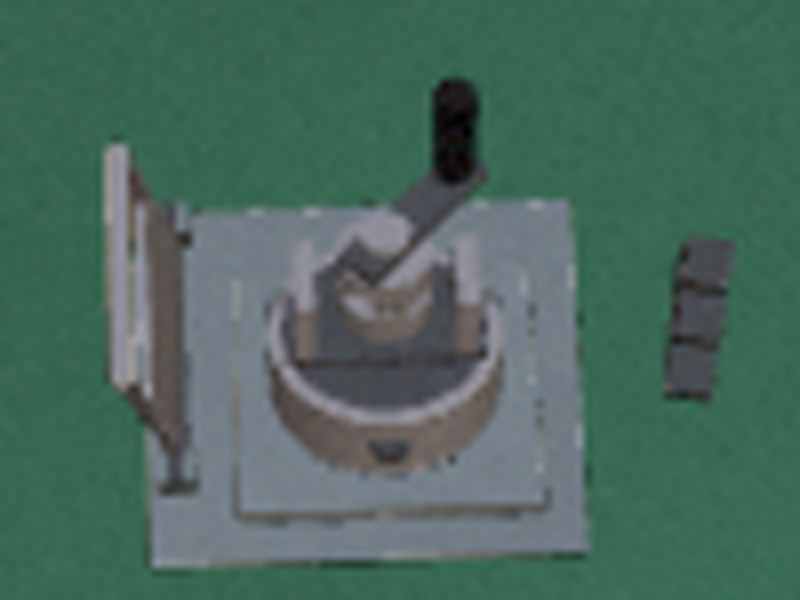

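View pics/t2.png

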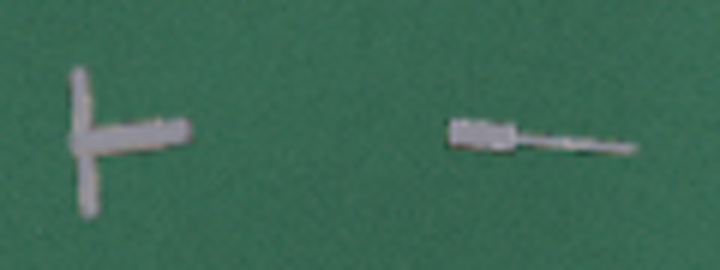

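View pics/s1.png

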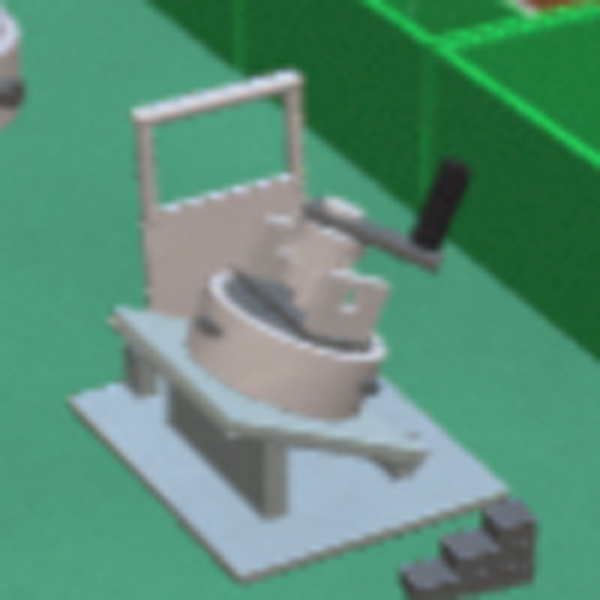

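```bash
python3 - <<'E'
from cell import env
from h import *
T=cam(env,"top");S=cam(env,"side")
t=lambda u,v:((u+.5)/8-.5+290,(v+.5)/8-.5+135)
s=lambda u,v:((u+.5)/6-.5+300,(v+.5)/6-.5+155)
for n,p in dict(A=t(150,567),B=t(588,552),C=t(570,202)).items(): print('top',n,onz(T,p,8).round(1))
for n,p in dict(A_=s(70,402),B=s(242,580),C=s(505,490)).items(): print('side',n,onz(S,p,8).round(1))
for n,a,b in [('bar-x',t(122,385),s(143,115)),('bar+x',t(117,148),s(296,76)),('htop',t(455,90),s(457,165)),('hfoot',t(455,175),s(428,245)),]:
    x,e=tri([ray(T,a),ray(S,b)]);print(n,x.round(1),np.round(e,1))
g=lambda u,v:((u+.5)/6-.5+230,(v+.5)/6-.5+215)
a=onz(T,g(450,132),20);b=onz(T,g(517,136),20);c=onz(T,g(636,149),12);print('pin',a,b,c)
E
```

```text
top A [538.4  27.5   8. ]
top B [ 540.4 -151.5    8. ]
top C [ 688.5 -149.8    8. ]
side A_ [538.8  17.9   8. ]
side B [ 540.9 -160.4    8. ]
side C [ 688.4 -154.     8. ]
bar-x [584.4  28.  153.9] [3. 3.]
bar+x [672.9  29.3 154.4] [1.5 1.5]
htop [690.4 -96.1 156.9] [0.6 0.6]
hfoot [671.6 -98.  118.8] [3.3 3.3]
pin [435.81305119  40.19310098  20.        ] [432.91295533   4.54694734  20.        ] [425.23220668 -58.64846374  12.        ]
```

```bash
cat >> h.py <<'E'
def tool(env):
    s=env.state(); return np.array(s["eef_pos"]),Ro.from_euler('xyz',s["tcp_rot"]).as_matrix(),s
def rel(env,P,rot=None,P0=None,R0=None):
    p,R,_=tool(env)
    if P0 is not None: p=np.array(P0,float)
    if R0 is not None: R=R0
    d=R.T@(np.array(P,float)-p)/150
    r=np.zeros(3)
    if rot is not None: r=Ro.from_matrix(R.T@Ro.from_euler('xyz',rot).as_matrix()).as_rotvec()/(np.pi/4)
    return d.round(3),r.round(3)
E
python3 - <<'E'
from cell import env
from h import *
c=cam(env,"wrist");p,R,s=tool(env)
o,d=ray(c,(c["cx"],c["cy"])); print(R.T@(o-p),R.T@d, R.T@c["R"].T)
print(rel(env,[400,250,420],[np.pi,0,np.pi-.0]),rel(env,[480,-60,420],[np.pi,0,np.pi]))
E
```

```text
[72.69966917 -1.5695674  20.11863115] [-2.61733151e-01  4.41460232e-04  9.65140178e-01] [[-2.82986285e-04 -9.65140237e-01 -2.61733151e-01]
 [ 9.99999817e-01 -4.12925496e-04  4.41460232e-04]
 [-5.34147324e-04 -2.61732979e-01  9.65140178e-01]]
(array([-1.864, -1.634, -0.102]), array([-0.   , -0.   , -0.481])) (array([-3.122, -3.358, -0.102]), array([-0.   , -0.   , -0.481]))
```

```bash
python3 -m pendant '[{"x":-0.25,"y":-0.25,"rz":-0.12},{"x":-0.5,"y":-0.5,"rz":-0.24},{"x":-0.75,"y":-0.75,"rz":-0.36},{"x":-1,"y":-1,"rz":-0.481},{"x":-1,"y":-1,"rz":-0.481}]'
python3 - <<'E'
from cell import env
from h import *
print(tool(env)); print(rel(env,[600,-40,420],[np.pi,0,np.pi]))
E
```

```text
(array([230.51722623, 580.92902458, 404.68106328]), array([[-9.29488276e-01,  3.68851655e-01, -3.16601417e-05],
       [ 3.68851656e-01,  9.29488274e-01, -6.54077312e-05],
       [ 5.30198055e-06, -7.24736150e-05, -9.99999997e-01]]), {'t': 0.4, 'joints': array([ 1.08740762e+00,  4.90985273e-01,  1.55897795e+00, -2.66806385e-06,
        1.09170206e+00, -1.05614221e-01]), 'qvel': array([-0.00010722, -0.00177445, -0.0016061 , -0.0008261 , -0.00110013,
        0.0013043 ]), 'tau': array([-9.79362958e-04, -6.11922884e+01, -2.58179766e+01,  6.92751235e-02,
        4.52388462e-02, -4.98522490e-05]), 'eef_pos': array([230.51722623, 580.92902458, 404.68106328]), 'tcp_rot': array([-3.14152018e+00, -5.30198055e-06,  2.76381939e+00]), 'ft_force': array([-0.51697536, -0.32164739, -0.00891955]), 'moment': array([0.00450475, 0.03137363, 0.01416487]), 'opening': 0.9964944951535142})
(array([-3.816, -2.939, -0.102]), array([-0.   , -0.   , -0.481]))invalid input
```

```bash
python3 -m pendant '[{"x":-0.25,"y":-0.25,"z":0,"rx":0,"ry":0,"rz":-0.12,"jaw":1},{"x":-0.5,"y":-0.5,"z":0,"rx":0,"ry":0,"rz":-0.24,"jaw":1},{"x":-0.75,"y":-0.75,"z":0,"rx":0,"ry":0,"rz":-0.36,"jaw":1},{"x":-1,"y":-1,"z":0,"rx":0,"ry":0,"rz":-0.481,"jaw":1},{"x":-1,"y":-1,"z":0,"rx":0,"ry":0,"rz":-0.481,"jaw":1}]'
python3 - <<'E'
from cell import env
from h import *
print(tool(env)[0]); print(rel(env,[600,-40,420],[np.pi,0,np.pi]))
E
```

```text
t: 1.02
eef_pos: [315.6, 383.9, 405.1]
tcp_rot: [3.142, 0.0, 3.139]
ft_force: [0.1, -0.3, 0.6]
opening: 0.997
[315.55326108 383.94875251 405.13165633]
(array([-1.903, -2.822, -0.099]), array([ 0.   ,  0.   , -0.003]))
```

```bash
for i in 1; do python3 -m pendant '[{"x":-0.21,"y":-0.31,"z":0,"rx":0,"ry":0,"rz":0,"jaw":1},{"x":-0.42,"y":-0.63,"z":0,"rx":0,"ry":0,"rz":0,"jaw":1},{"x":-0.63,"y":-0.94,"z":0,"rx":0,"ry":0,"rz":0,"jaw":1}]'; done
python3 -m pendant '[{"x":-0.21,"y":-0.31,"z":0,"rx":0,"ry":0,"rz":0,"jaw":1},{"x":-0.42,"y":-0.63,"z":0,"rx":0,"ry":0,"rz":0,"jaw":1},{"x":-0.63,"y":-0.94,"z":0,"rx":0,"ry":0,"rz":0,"jaw":1}]'
python3 -m pendant '[{"x":-0.21,"y":-0.31,"z":-0.1,"rx":0,"ry":0,"rz":0,"jaw":0.5},{"x":-0.42,"y":-0.63,"z":-0.1,"rx":0,"ry":0,"rz":0,"jaw":0.4},{"x":-0.63,"y":-0.94,"z":-0.1,"rx":0,"ry":0,"rz":0,"jaw":0.3},{"x":-0.63,"y":-0.94,"z":-0.1,"rx":0,"ry":0,"rz":0,"jaw":0.3}]'
python3 - <<'E'
from cell import env
from h import *
c=cam(env,"wrist"); cv2.imwrite("pics/w1.png",c["img"][:,:,::-1]); print(tool(env)[0])
E
```

```text
t: 1.4
eef_pos: [409.8, 244.5, 404.9]
tcp_rot: [3.141, 0.001, -3.142]
ft_force: [0.6, 1.1, 0.5]
opening: 1.002
t: 1.78
eef_pos: [504.7, 103.2, 404.9]
tcp_rot: [3.141, 0.001, 3.141]
ft_force: [1.0, 0.4, -0.0]
opening: 1.0
t: 2.28
eef_pos: [599.9, -38.9, 419.0]
tcp_rot: [-3.142, 0.0, 3.138]
ft_force: [0.0, 0.8, 0.0]
opening: 0.636
[598.92171581 -37.361771   419.03297873]
```

View pics/w1.png

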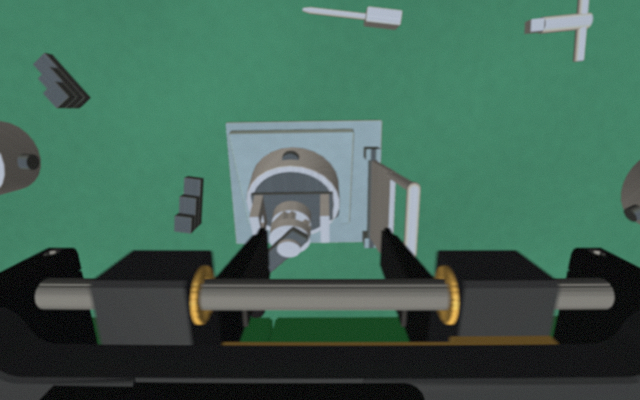

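```bash
python3 - <<'E'
from cell import env
from h import *
c=cam(env,"wrist"); crop(c,"pics/w2.png",220,110,420,260,4); crop(c,"pics/w3.png",290,0,600,70,2.5)
np.savez("w.npz",**{k:np.array(v) for k,v in c.items()})
E
```

```text
(no output)
```

View pics/w2.png

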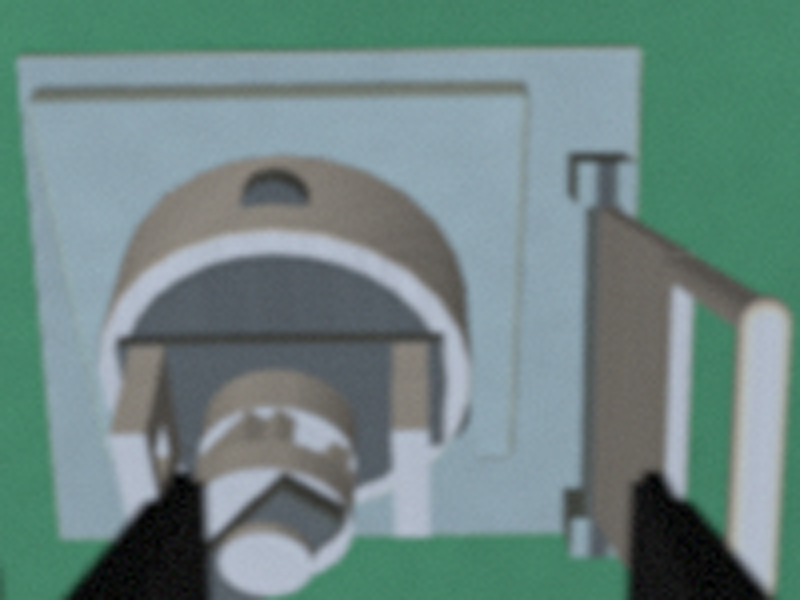

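View pics/w3.png

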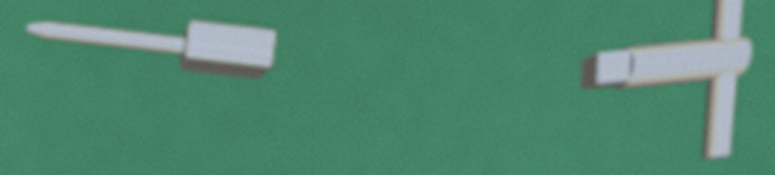

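```bash
python3 - <<'E'
from h import *
c=dict(np.load("w.npz"))
for k in("fx",):pass
w=lambda u,v:((u+.5)/4-.5+220,(v+.5)/4-.5+110)
p=lambda u,v:((u+.5)/2.5-.5+290,(v+.5)/2.5-.5)
for n,q,z in [('A',w(640,47),8),('B',w(18,58),8),('C',w(60,538),8),('Afar',w(638,400),8),('barA',w(765,310),155),('barB',w(757,560),155),('lugR1',w(392,432),115),('lugR2',w(432,432),115),('lugL',w(108,432),115),
 ('hA',p(190,21),24),('hB',p(277,30),24),('hC',p(271,68),24),('hD',p(184,60),24),('tip',p(28,28),12),('neck',p(184,45),12)]:
    print(n,onz(c,q,z).round(1))
E
```

```text
A [539.2  24.8   8. ]
B [ 541.7 -153.3    8. ]
C [ 689.6 -152.     8. ]
Afar [644.6  28.5   8. ]
barA [582.3  26.3 155. ]
barB [633.   28.1 155. ]
lugR1 [619.4 -44.8 115. ]
lugR2 [619.4 -35.8 115. ]
lugL [ 619.2 -108.4  115. ]
hA [426.4   3.8  24. ]
hB [429.7  39.3  24. ]
hC [443.9  37.5  24. ]
hD [440.9   1.7  24. ]
tip [425.7 -62.7  12. ]
neck [432.4   2.9  12. ]
```

```bash
python3 - <<'E'
from cell import env
from h import *
print(rel(env,[628,27.5,326],[np.pi,0,np.pi]),tool(env)[2]["opening"])
E
python3 -m pendant '[{"x":-0.19,"y":0.35,"z":0,"rx":0,"ry":0,"rz":0,"jaw":0.35},{"x":-0.19,"y":0.433,"z":0.2,"rx":0,"ry":0,"rz":0,"jaw":0.35},{"x":-0.19,"y":0.433,"z":0.4,"rx":0,"ry":0,"rz":0,"jaw":0.35},{"x":-0.19,"y":0.433,"z":0.4,"rx":0,"ry":0,"rz":0,"jaw":0.35}]'
python3 - <<'E'
from cell import env
from h import *
c=cam(env,"wrist"); cv2.imwrite("pics/w4.png",c["img"][:,:,::-1]); print(tool(env)[0],rel(env,[628,27.5,326],[np.pi,0,np.pi]))
E
```

```text
(array([-0.198,  0.426,  0.622]), array([ 0.001, -0.001, -0.001])) 0.5491388122683438
t: 2.88
eef_pos: [626.0, 29.9, 358.3]
tcp_rot: [3.141, -0.004, -3.14]
ft_force: [-0.6, 0.5, 1.3]
opening: 0.352
[626.35405313  29.42681097 359.88863249] (array([-0.011, -0.013,  0.226]), array([ 0.   , -0.001,  0.002]))
```

View pics/w4.png

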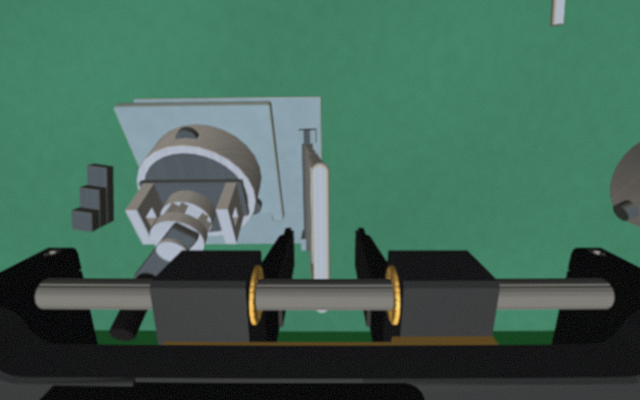

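The bar (x≈320 px) runs between the fingers (285 and 365 px), well centred. I'll lower and grip.

```bash
python3 -m pendant '[{"x":0,"y":-0.01,"z":0.12,"rx":0,"ry":0,"rz":0,"jaw":0.35},{"x":0,"y":-0.01,"z":0.22,"rx":0,"ry":0,"rz":0,"jaw":0.3},{"x":0,"y":-0.01,"z":0.22,"rx":0,"ry":0,"rz":0,"jaw":0},{"x":0,"y":-0.01,"z":0.22,"rx":0,"ry":0,"rz":0,"jaw":0},{"x":0,"y":-0.01,"z":0.22,"rx":0,"ry":0,"rz":0,"jaw":0},{"x":0,"y":-0.01,"z":0.22,"rx":0,"ry":0,"rz":0,"jaw":0}]'
python3 - <<'E'
from h import *
f0=.11
for f in np.linspace(f0,1.42,11)[1:]: print(((125*(np.sin(f)-np.sin(f0)))/150).round(3), ((-125*(np.cos(f)-np.cos(f0)))/150).round(3))
E
```

```text
t: 3.68
eef_pos: [626.7, 26.7, 327.6]
tcp_rot: [3.141, 0.001, -3.142]
ft_force: [-0.4, 2.0, 4.9]
opening: 0.097
0.107 0.019
0.211 0.052
0.31 0.098
0.402 0.157
0.486 0.227
0.559 0.308
0.622 0.397
0.672 0.494
0.709 0.597
0.732 0.703
```

```bash
python3 -m pendant '[{"x":0,"y":0.107,"z":0.019,"rx":0,"ry":0,"rz":0,"jaw":0},{"x":0,"y":0.211,"z":0.052,"rx":0,"ry":0,"rz":0,"jaw":0},{"x":0,"y":0.31,"z":0.098,"rx":0,"ry":0,"rz":0,"jaw":0},{"x":0,"y":0.402,"z":0.157,"rx":0,"ry":0,"rz":0,"jaw":0},{"x":0,"y":0.486,"z":0.227,"rx":0,"ry":0,"rz":0,"jaw":0},{"x":0,"y":0.559,"z":0.308,"rx":0,"ry":0,"rz":0,"jaw":0}]'
python3 -m pendant '[{"x":0,"y":0.063,"z":0.089,"rx":0,"ry":0,"rz":0,"jaw":0},{"x":0,"y":0.113,"z":0.186,"rx":0,"ry":0,"rz":0,"jaw":0},{"x":0,"y":0.15,"z":0.289,"rx":0,"ry":0,"rz":0,"jaw":0},{"x":0,"y":0.173,"z":0.395,"rx":0,"ry":0,"rz":0,"jaw":0},{"x":0,"y":0.173,"z":0.395,"rx":0,"ry":0,"rz":0,"jaw":0}]'
python3 - <<'E'
from cell import env
from h import *
c=cam(env,"wrist"); cv2.imwrite("pics/w5.png",c["img"][:,:,::-1]); c=cam(env,"side"); crop(c,"pics/s5.png",270,130,400,255,5)
E
```

```text
t: 4.42
eef_pos: [626.6, 111.4, 279.9]
tcp_rot: [3.141, 0.0, -3.141]
ft_force: [1.3, -3.0, 1.7]
opening: 0.096
t: 5.05
eef_pos: [626.5, 137.6, 219.3]
tcp_rot: [3.14, -0.001, 3.142]
ft_force: [-0.2, 10.6, -0.1]
opening: 0.099
```

View pics/w5.png

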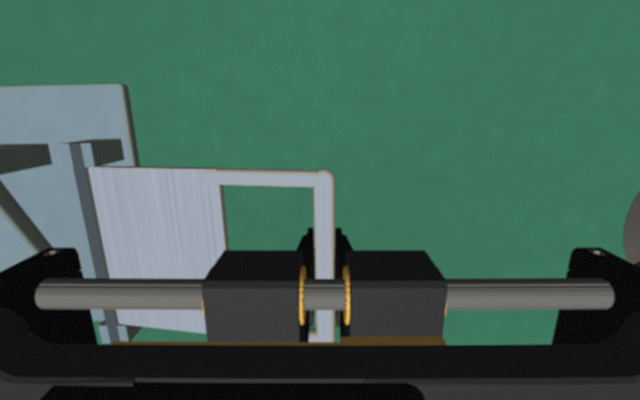

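View pics/s5.png

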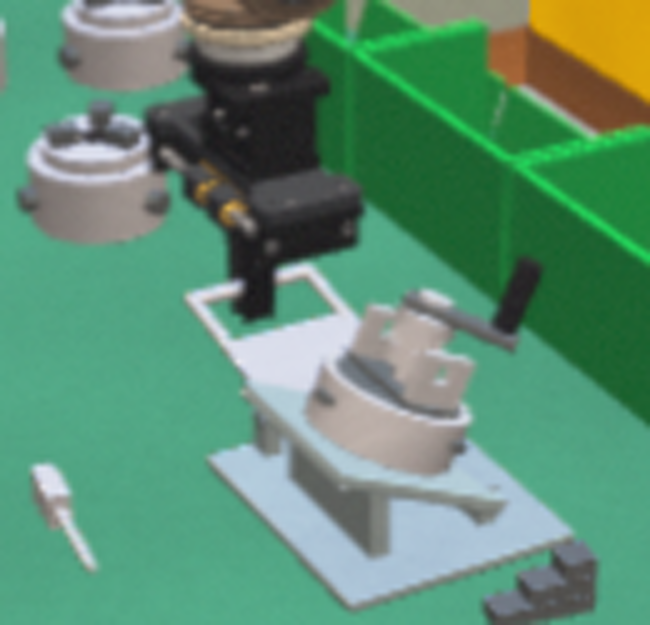

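```bash
python3 -m pendant '[{"x":0,"y":0,"z":0,"rx":0,"ry":0,"rz":0,"jaw":0.25},{"x":0,"y":0,"z":0,"rx":0,"ry":0,"rz":0,"jaw":0.25},{"x":0,"y":0,"z":-0.2,"rx":0,"ry":0,"rz":0,"jaw":0.25},{"x":0,"y":0,"z":-0.55,"rx":0,"ry":0,"rz":0,"jaw":0.4},{"x":0,"y":0,"z":-0.95,"rx":0,"ry":0,"rz":0,"jaw":0.5}]'
python3 -m pendant '[{"x":-0.15,"y":-0.2,"z":-0.3,"rx":0,"ry":0,"rz":0,"jaw":0.5},{"x":-0.35,"y":-0.5,"z":-0.4,"rx":0,"ry":0,"rz":0,"jaw":0.5},{"x":-0.55,"y":-0.8,"z":-0.4,"rx":0,"ry":0,"rz":0,"jaw":0.5},{"x":-0.68,"y":-1,"z":-0.4,"rx":0,"ry":0,"rz":0,"jaw":0.5}]'
python3 -m pendant '[{"x":0,"y":-0.3,"z":0,"rx":0,"ry":0,"rz":0,"jaw":0.5},{"x":0,"y":-0.3,"z":0,"rx":0,"ry":0,"rz":0,"jaw":0.5}]'
python3 - <<'E'
from cell import env
from h import *
c=cam(env,"wrist"); cv2.imwrite("pics/w6.png",c["img"][:,:,::-1]);np.savez("w6.npz",**{k:np.array(v) for k,v in c.items()});print(tool(env)[0])
E
```

```text
t: 5.78
eef_pos: [626.6, 136.0, 364.3]
tcp_rot: [-3.141, -0.002, 3.141]
ft_force: [-0.3, -1.4, 0.1]
opening: 0.407
t: 6.28
eef_pos: [729.5, -16.1, 423.3]
tcp_rot: [-3.141, -0.0, 3.14]
ft_force: [0.2, -0.6, -1.3]
opening: 0.502
t: 6.52
eef_pos: [728.7, -61.9, 422.8]
tcp_rot: [-3.141, -0.001, 3.138]
ft_force: [-0.4, 0.9, -0.2]
opening: 0.501
[728.58177834 -60.15915033 423.04194884]
```

View pics/w6.png

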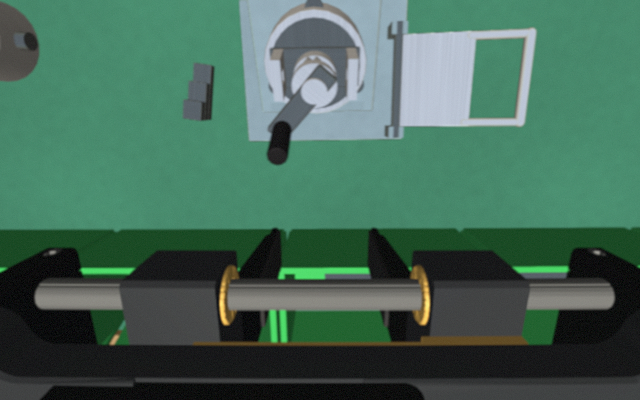

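```bash
python3 - <<'E'
from h import *
c=dict(np.load("w6.npz"))
im=c["img"]
crop(c,"pics/w7.png",230,0,420,150,4.2)
m=(im.max(2)<60)&(np.arange(400)[:,None]<200)
n,l,st,ce=cv2.connectedComponentsWithStats(m.astype(np.uint8))
print([(st[i],ce[i]) for i in range(1,n) if st[i][4]>100])
for n,q,z in [('C',(249,139.5),8),('D',(404,138),8),('end',(277,155),158),('flapcorner',(530,32),46),('fl2',(521,121),46)]: print(n,onz(c,q,z).round(1))
L=np.array([628.5,-71.6,105]);a=np.array([np.sin(np.deg2rad(25)),0,np.cos(np.deg2rad(25))]);u=np.array([a[2],0,-a[0]])
for q in np.arange(-7.5,-6.9,.1):
    G=L+(48-8*q/2/np.pi)*a+42*(-np.sin(q)*u-np.cos(q)*np.array([0,1,0]))
    print(q.round(2),G.round(1),proj(c,[G+18*a,G-26*a]).round(1).tolist())
E
```

```text
[(array([ 24,  32,  14,  19, 186], dtype=int32), array([30.38172043, 41.12365591])), (array([202,  67,  11,  53, 264], dtype=int32), array([207.58333333, 101.07954545])), (array([268, 121,  23,  43, 735], dtype=int32), array([279.17823129, 142.47619048]))]
C [ 689.  -151.5    8. ]
D [688.   29.9   8. ]
end [687.5 -98.1 158. ]
flapcorner [581.8 139.7  46. ]
fl2 [667.4 143.   46. ]
-7.5 [688.5 -86.2 140.5] [[293.7, 166.3], [297.3, 136.7]]
-7.4 [687.  -90.  141.1] [[288.4, 164.3], [292.6, 134.9]]
-7.3 [685.1 -93.7 141.8] [[283.2, 162.0], [288.1, 132.7]]
-7.2 [682.9 -97.2 142.7] [[278.2, 159.2], [283.7, 130.1]]
-7.1 [ 680.4 -100.4  143.8] [[273.5, 156.0], [279.6, 127.1]]
-7.0 [ 677.6 -103.3  144.9] [[269.1, 152.3], [275.8, 123.7]]
```

View pics/w7.png

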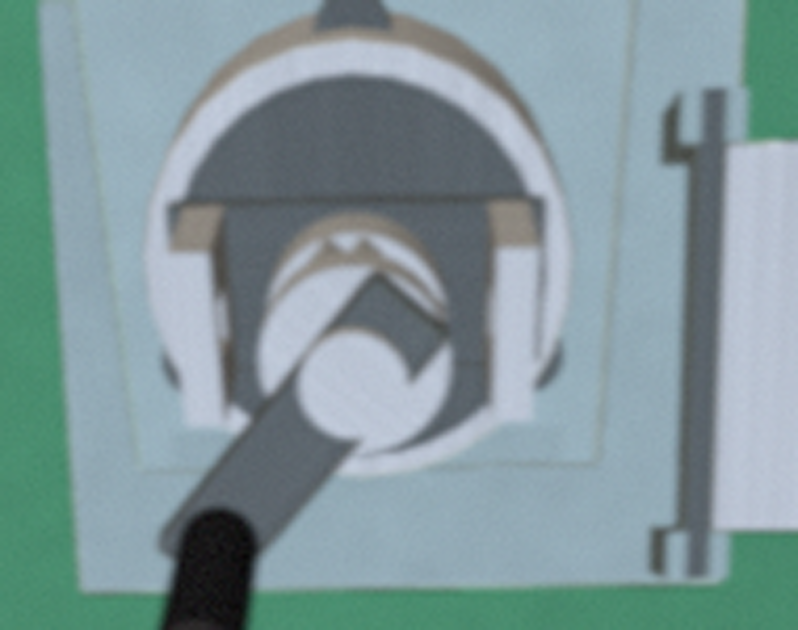

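```bash
python3 - <<'E'
from h import *
c=dict(np.load("w6.npz"))
for z in (113,115,117): print(onz(c,(230+178/4.2-.4,78.2),z).round(1),onz(c,(230+538/4.2-.4,78.2),z).round(1))
E
python3 -m pendant '[{"x":0.31,"y":-0.252,"z":0.05,"rx":0,"ry":0,"rz":0,"jaw":0.5},{"x":0.31,"y":-0.252,"z":0.3,"rx":0,"ry":0,"rz":0,"jaw":0.45},{"x":0.31,"y":-0.252,"z":0.45,"rx":0,"ry":0,"rz":0,"jaw":0.45},{"x":0.31,"y":-0.252,"z":0.45,"rx":0,"ry":0,"rz":0,"jaw":0.45}]'
python3 - <<'E'
from cell import env
from h import *
c=cam(env,"wrist"); crop(c,"pics/w8.png",200,0,480,280,2);print(tool(env)[0],rel(env,[681.5,-98,314],[np.pi,0,np.pi]))
c=cam(env,"side"); crop(c,"pics/s8.png",270,80,400,225,4)
E
```

```text
[ 630.3 -106.1  113. ] [630.6 -35.7 113. ]
[ 630.5 -105.8  115. ] [630.8 -35.9 115. ]
[ 630.7 -105.5  117. ] [631.  -36.1 117. ]
t: 7.08
eef_pos: [682.0, -95.4, 354.8]
tcp_rot: [3.141, -0.003, -3.141]
ft_force: [0.1, 0.4, -0.1]
opening: 0.454
[682.23846059 -95.50268745 356.22895088] (array([ 0.005, -0.017,  0.282]), array([ 0.   , -0.001,  0.001]))
```

View pics/w8.png

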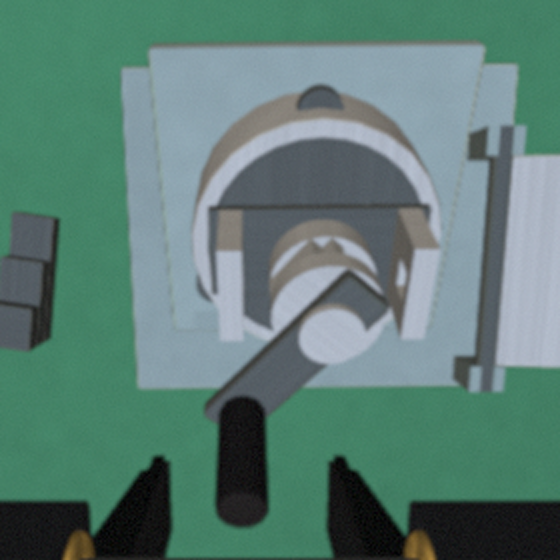

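View pics/s8.png

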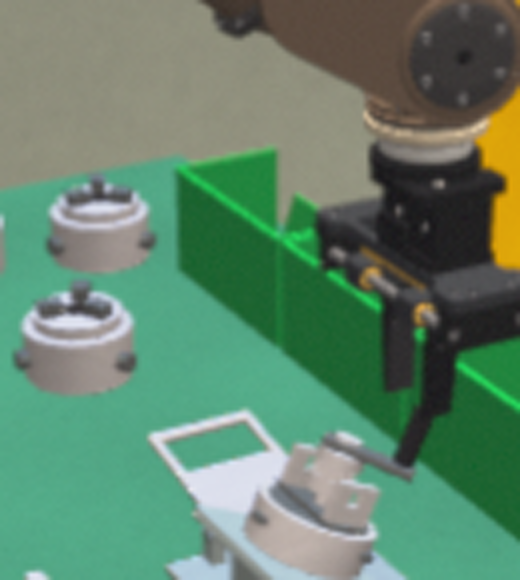

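The handle sits between the fingers (finger midpoint 248, handle 242 in the crop). I'll descend and grip.

```bash
python3 -m pendant '[{"x":0,"y":-0.017,"z":0.15,"rx":0,"ry":0,"rz":0,"jaw":0.45},{"x":0,"y":-0.017,"z":0.28,"rx":0,"ry":0,"rz":0,"jaw":0.4},{"x":0,"y":-0.017,"z":0.28,"rx":0,"ry":0,"rz":0,"jaw":0},{"x":0,"y":-0.017,"z":0.28,"rx":0,"ry":0,"rz":0,"jaw":0},{"x":0,"y":-0.017,"z":0.28,"rx":0,"ry":0,"rz":0,"jaw":0},{"x":0,"y":-0.017,"z":0.28,"rx":0,"ry":0,"rz":0,"jaw":0}]'
cat > crank.py <<'E'
from h import *
L=np.array([628,-71,105.]);y5=0.012
a=np.array([np.sin(np.deg2rad(25)),0,np.cos(np.deg2rad(25))]);u=np.array([a[2],0,-a[0]]);Y=np.array([0,1.,0])
Z=Ro.from_euler('z',y5).as_matrix();a=Z@a;u=Z@u;Y=Z@Y
def G(q): return L+(48-8*q/2/np.pi)*a+42*(-np.sin(q)*u-np.cos(q)*Y)
E
python3 - <<'E'
from cell import env
from crank import *
p,R,s=tool(env); g=p+R@[0,0,171]; print(g,s["opening"],s["ft_force"])
from scipy.optimize import minimize_scalar
r=minimize_scalar(lambda q:np.linalg.norm((G(q)-g)-((G(q)-g)@a)*a),bounds=(-8,-6.4),method='bounded');q=r.x
print(q,G(q),r.fun,(G(q)-g)@a)
for i in range(1,20):
    print(i,round(q+.4*i,2),((G(q+.4*i)-G(q))@R/150).round(3).tolist())
E
```

```text
t: 7.92
eef_pos: [682.2, -98.7, 315.0]
tcp_rot: [3.141, 0.001, -3.142]
ft_force: [-0.2, 3.0, 1.5]
opening: 0.167
[682.42774507 -98.71382512 144.03919986] 0.1672004627350256 [-0.1877984   3.01851323  1.53927593]
-7.13679309552527 [681.14128003 -97.96953435 143.36087455] 1.1558067996814767 -1.1546414700681489
1 -6.74 [0.081, -0.069, -0.034]
2 -6.34 [0.179, -0.098, -0.077]
3 -5.94 [0.281, -0.083, -0.12]
4 -5.54 [0.369, -0.026, -0.158]
5 -5.14 [0.43, 0.064, -0.182]
6 -4.74 [0.455, 0.172, -0.19]
7 -4.34 [0.441, 0.281, -0.178]
8 -3.94 [0.388, 0.375, -0.15]
9 -3.54 [0.307, 0.439, -0.107]
10 -3.14 [0.21, 0.462, -0.058]
11 -2.74 [0.112, 0.44, -0.009]
12 -2.34 [0.03, 0.378, 0.033]
13 -1.94 [-0.024, 0.285, 0.061]
14 -1.54 [-0.04, 0.175, 0.072]
15 -1.14 [-0.017, 0.066, 0.064]
16 -0.74 [0.043, -0.024, 0.04]
17 -0.34 [0.131, -0.082, 0.002]
18 0.06 [0.232, -0.098, -0.042]
19 0.46 [0.331, -0.07, -0.084]
```

```bash
python3 -m pendant '[{"x":0.081,"y":-0.069,"z":-0.034,"rx":0,"ry":0,"rz":0,"jaw":0},{"x":0.179,"y":-0.098,"z":-0.077,"rx":0,"ry":0,"rz":0,"jaw":0},{"x":0.281,"y":-0.083,"z":-0.12,"rx":0,"ry":0,"rz":0,"jaw":0},{"x":0.369,"y":-0.026,"z":-0.158,"rx":0,"ry":0,"rz":0,"jaw":0}]'
python3 - <<'E'
from cell import env
from crank import *
c=cam(env,"wrist"); crop(c,"pics/w9.png",150,0,550,320,2);p,R,s=tool(env);print(p+R@[0,0,171],G(-5.54),s["opening"],s["ft_force"])
E
```

```text
t: 8.43
eef_pos: [626.5, -102.3, 338.5]
tcp_rot: [3.14, 0.003, 3.14]
ft_force: [12.1, 12.9, -11.4]
opening: 0.161
[ 625.99003257 -100.64400344  167.89208526] [ 625.88186499 -101.95295968  166.90591941] 0.16365889532656328 [ 8.45248712  9.89226489 -4.30505823]
```

View pics/w9.png

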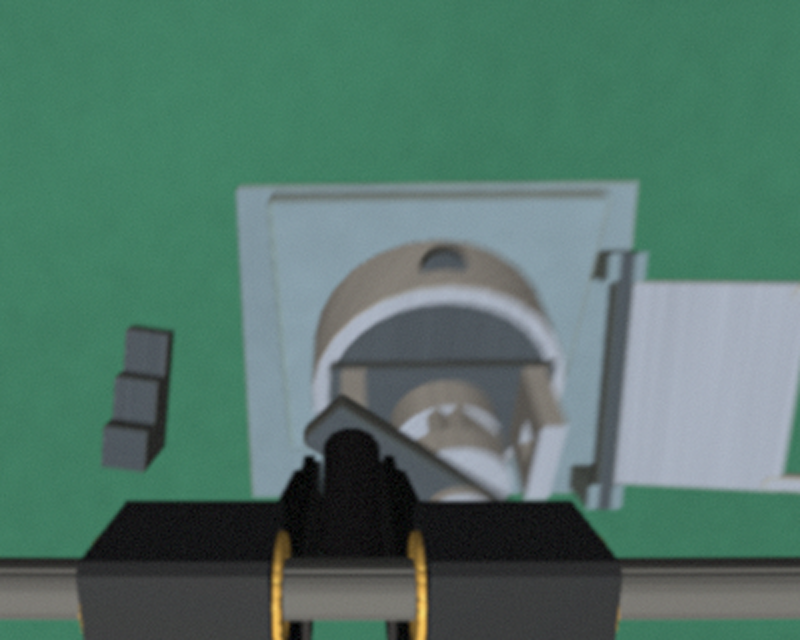

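```bash
python3 -m pendant '[{"x":0.061,"y":0.09,"z":-0.024,"rx":0,"ry":0,"rz":0,"jaw":0},{"x":0.086,"y":0.198,"z":-0.032,"rx":0,"ry":0,"rz":0,"jaw":0},{"x":0.072,"y":0.307,"z":-0.02,"rx":0,"ry":0,"rz":0,"jaw":0},{"x":0.019,"y":0.401,"z":0.008,"rx":0,"ry":0,"rz":0,"jaw":0},{"x":-0.062,"y":0.465,"z":0.051,"rx":0,"ry":0,"rz":0,"jaw":0},{"x":-0.159,"y":0.488,"z":0.1,"rx":0,"ry":0,"rz":0,"jaw":0},{"x":-0.257,"y":0.466,"z":0.149,"rx":0,"ry":0,"rz":0,"jaw":0},{"x":-0.339,"y":0.404,"z":0.191,"rx":0,"ry":0,"rz":0,"jaw":0}]'
python3 - <<'E'
from cell import env
from crank import *
c=cam(env,"wrist"); crop(c,"pics/w10.png",150,0,550,320,2);p,R,s=tool(env);print(p+R@[0,0,171],G(-2.34),s["opening"],s["ft_force"])
E
```

```text
t: 9.48
eef_pos: [678.6, -41.0, 309.7]
tcp_rot: [3.141, 0.002, -3.141]
ft_force: [-0.2, 0.8, 5.7]
opening: 0.162
[680.02563271 -42.45599968 137.955494  ] [676.53905136 -41.2017402  138.45028319] 0.1631390084146393 [6.11018663 2.62038028 7.32216489]
```

View pics/w10.png

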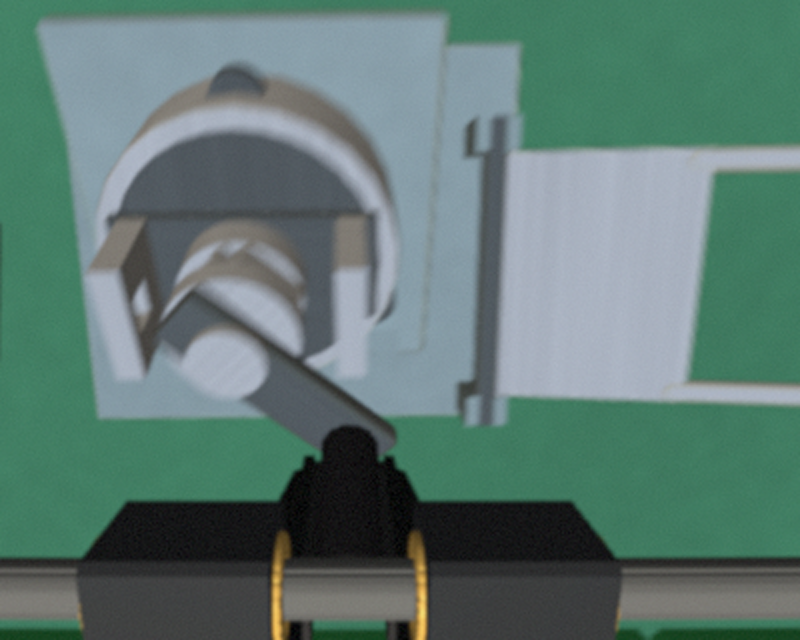

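```bash
python3 - <<'E'
from cell import env
from crank import *
p,R,s=tool(env)
for i in range(1,7):
    print(((G(-2.337+.3895*i)-G(-2.337))@R/150).round(3).tolist())
E
```

```text
[-0.053, -0.091, 0.028]
[-0.07, -0.197, 0.039]
[-0.05, -0.303, 0.033]
[0.006, -0.394, 0.01]
[0.088, -0.454, -0.026]
[0.185, -0.476, -0.068]
```

```bash
python3 -m pendant '[{"x":-0.053,"y":-0.091,"z":0.028,"rx":0,"ry":0,"rz":0,"jaw":0},{"x":-0.07,"y":-0.197,"z":0.039,"rx":0,"ry":0,"rz":0,"jaw":0},{"x":-0.05,"y":-0.303,"z":0.033,"rx":0,"ry":0,"rz":0,"jaw":0},{"x":0.006,"y":-0.394,"z":0.01,"rx":0,"ry":0,"rz":0,"jaw":0},{"x":0.088,"y":-0.454,"z":-0.026,"rx":0,"ry":0,"rz":0,"jaw":0},{"x":0.185,"y":-0.476,"z":-0.068,"rx":0,"ry":0,"rz":0,"jaw":0},{"x":0.185,"y":-0.476,"z":-0.068,"rx":0,"ry":0,"rz":0,"jaw":0},{"x":0.185,"y":-0.476,"z":-0.068,"rx":0,"ry":0,"rz":0,"jaw":0}]'
python3 - <<'E'
from cell import env
from crank import *
c=cam(env,"wrist"); crop(c,"pics/w11.png",150,0,550,320,2);p,R,s=tool(env);print(p+R@[0,0,171],G(0),s["opening"],s["ft_force"])
c=cam(env,"top"); crop(c,"pics/t11.png",290,135,390,210,8)
E
```

```text
t: 10.52
eef_pos: [649.8, -113.0, 319.9]
tcp_rot: [3.14, -0.0, 3.141]
ft_force: [0.7, 4.9, 5.8]
opening: 0.162
[ 649.82784807 -112.70639789  148.92443212] [ 648.78820392 -112.75355376  148.50277378] 0.1652725656061052 [1.31505773 5.28263774 5.78937887]
```

View pics/w11.png

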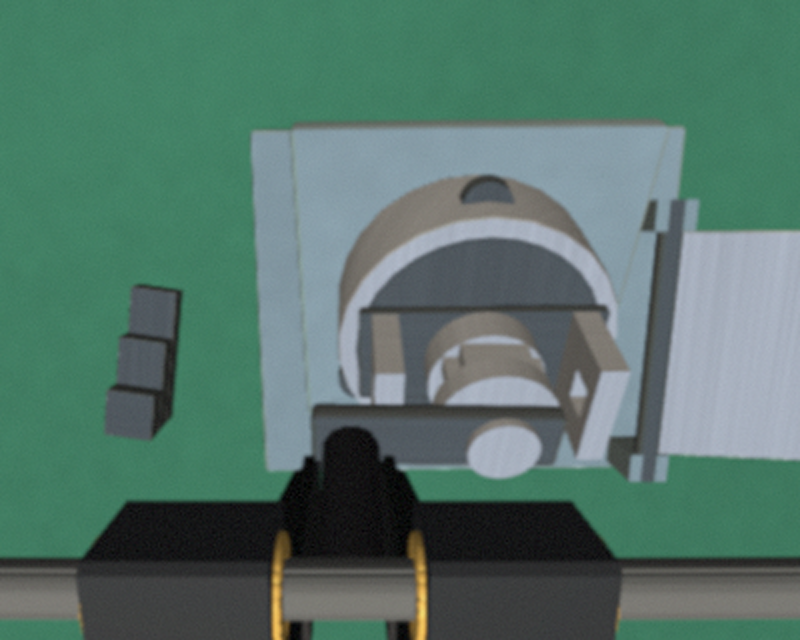

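```bash
python3 -m pendant '[{"x":0,"y":0,"z":0,"rx":0,"ry":0,"rz":0,"jaw":0.4},{"x":0,"y":0,"z":0,"rx":0,"ry":0,"rz":0,"jaw":0.4},{"x":0,"y":0,"z":-0.1,"rx":0,"ry":0,"rz":0,"jaw":0.4},{"x":0,"y":0,"z":-0.35,"rx":0,"ry":0,"rz":0,"jaw":0.4},{"x":0,"y":0,"z":-0.65,"rx":0,"ry":0,"rz":0,"jaw":0.5}]'
python3 -m pendant '[{"x":0.15,"y":0.09,"z":0,"rx":0,"ry":0,"rz":0.2,"jaw":0.5},{"x":0.3,"y":0.18,"z":0,"rx":0,"ry":0,"rz":0.4,"jaw":0.5},{"x":0.45,"y":0.27,"z":0,"rx":0,"ry":0,"rz":0.6,"jaw":0.5},{"x":0.6,"y":0.36,"z":0,"rx":0,"ry":0,"rz":0.8,"jaw":0.5},{"x":0.73,"y":0.44,"z":0,"rx":0,"ry":0,"rz":1,"jaw":0.5}]'
python3 - <<'E'
from cell import env
from crank import *
p,R,s=tool(env);print(p,s["joints"])
print(rel(env,[435,21,300],[np.pi,0,1.473]))
c=cam(env,"top"); crop(c,"pics/t12.png",290,135,390,210,8)
E
```

```text
t: 11.25
eef_pos: [649.7, -113.7, 418.5]
tcp_rot: [3.141, -0.001, 3.141]
ft_force: [0.3, -0.4, -0.3]
opening: 0.458
t: 11.88
eef_pos: [539.4, -47.2, 418.0]
tcp_rot: [3.141, 0.001, 2.351]
ft_force: [0.1, 0.7, -0.4]
opening: 0.502
[539.43375142 -47.23581278 418.0287524 ] [-2.09344220e-01  3.58153089e-01  1.74718532e+00 -3.26058346e-06
  1.03547202e+00 -9.89452449e-01]
(array([ 0.814, -0.175,  0.786]), array([1.000e-03, 1.000e-03, 1.118e+00]))
```

View pics/t12.png

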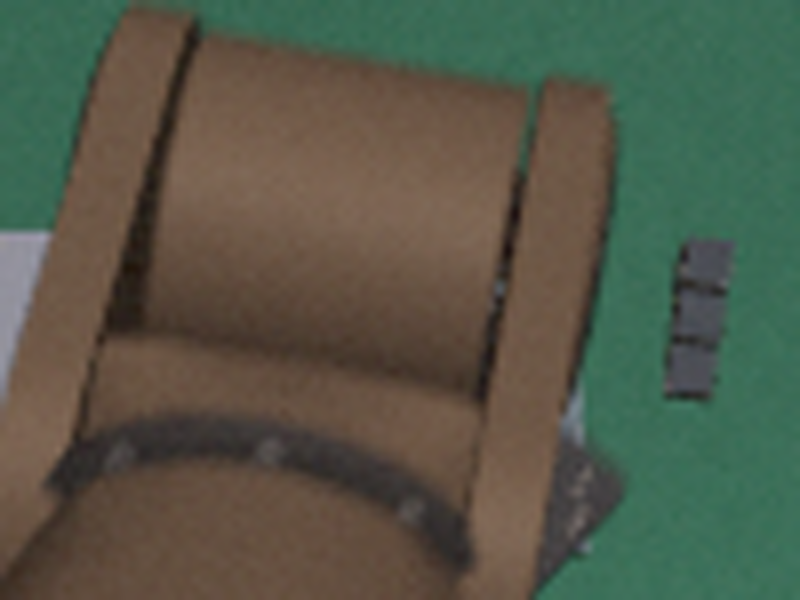

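```bash
python3 -m pendant '[{"x":0.16,"y":-0.03,"z":0.1,"rx":0,"ry":0,"rz":0.2,"jaw":0.5},{"x":0.32,"y":-0.07,"z":0.2,"rx":0,"ry":0,"rz":0.4,"jaw":0.5},{"x":0.48,"y":-0.1,"z":0.3,"rx":0,"ry":0,"rz":0.6,"jaw":0.5},{"x":0.64,"y":-0.14,"z":0.4,"rx":0,"ry":0,"rz":0.8,"jaw":0.5},{"x":0.81,"y":-0.175,"z":0.5,"rx":0,"ry":0,"rz":1,"jaw":0.5}]'
python3 - <<'E'
from cell import env
from crank import *
p,R,s=tool(env);print(p,s["joints"])
print(rel(env,[435,21,193],[np.pi,0,1.473]))
c=cam(env,"wrist"); cv2.imwrite("pics/w13.png",c["img"][:,:,::-1]);np.savez("w13.npz",**{k:np.array(v) for k,v in c.items()})
E
```

```text
t: 12.55
eef_pos: [435.7, 19.9, 342.3]
tcp_rot: [3.141, 0.0, 1.568]
ft_force: [-0.3, 0.9, -0.6]
opening: 0.498
[435.66710601  19.85959501 342.27188062] [-1.06130189e-01  3.16565334e-01  2.07583810e+00 -2.63293901e-05
  7.48105355e-01 -1.02846826e-01]
(array([ 0.008, -0.006,  0.995]), array([0.001, 0.   , 0.12 ]))
```

View pics/w13.png

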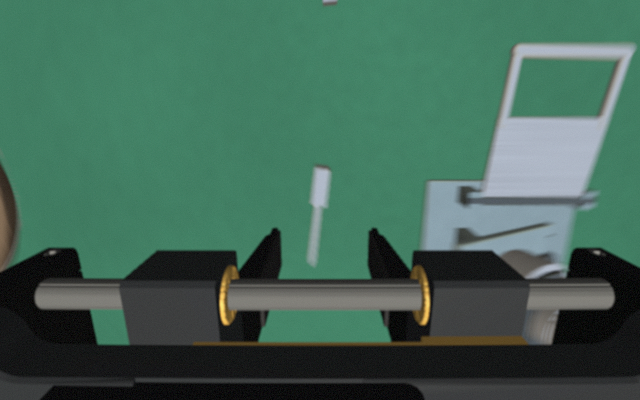

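```bash
python3 - <<'E'
from h import *
c=dict(np.load("w13.npz"));crop(c,"pics/w14.png",290,155,350,275,5)
E
```

```text
(no output)
```

View pics/w14.png

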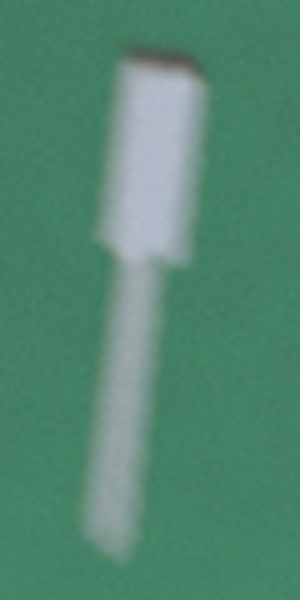

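```bash
python3 - <<'E'
from cell import env
from h import *
c=cam(env,"wrist");crop(c,"pics/w15.png",290,155,350,275,5)
w=lambda u,v:((u+.5)/5-.5+290,(v+.5)/5-.5+155)
P=[onz(c,w(*q),24) for q in [(122,60),(206,75),(188,262),(104,245)]];print(np.round(P,1),np.mean(P,0))
print(onz(c,w(110,555),12),onz(c,w(138,258),12),tool(env)[0])
E
```

```text
[[423.5  43.3  24. ]
 [438.5  40.4  24. ]
 [435.    5.4  24. ]
 [419.5   8.8  24. ]] [429.12084041  24.4852889   24.        ]
[418.6685229  -59.85759371  12.        ] [425.39945928   2.7673252   12.        ] [434.66428288  20.34799163 341.65601072]
```

View pics/w15.png

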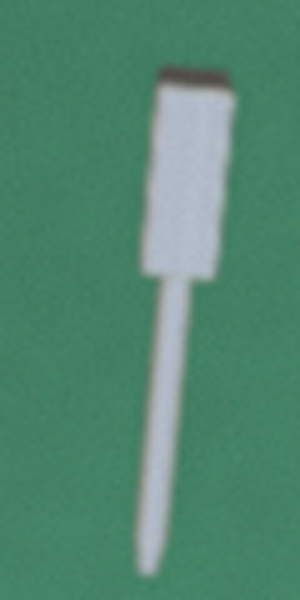

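Sharp now: handle top corners at (158,86), (236,93), (216,280), (141,273) and tip at (148,575).

```bash
python3 - <<'E'
from cell import env
from h import *
c=cam(env,"wrist")
w=lambda u,v:((u+.5)/5-.5+290,(v+.5)/5-.5+155)
P=[onz(c,w(*q),24) for q in [(158,86),(236,93),(216,280),(141,273)]];print(np.round(P,1),np.mean(P,0))
print(onz(c,w(148,575),12),onz(c,w(176,277),12),tool(env)[0])
E
```

```text
[[431.5  37.6  24. ]
 [445.6  36.3  24. ]
 [442.2   0.9  24. ]
 [428.3   2.3  24. ]] [436.91886722  19.27339827  24.        ]
[429.0930431  -65.67245197  12.        ] [434.79138323  -2.14418394  12.        ] [436.00390709  19.84939984 342.44516649]
```

```bash
python3 -m pendant '[{"x":0.005,"y":0.003,"z":0.3,"rx":0,"ry":0,"rz":0.11,"jaw":0.5},{"x":0.005,"y":0.003,"z":0.6,"rx":0,"ry":0,"rz":0.11,"jaw":0.45},{"x":0.005,"y":0.003,"z":0.85,"rx":0,"ry":0,"rz":0.11,"jaw":0.4},{"x":0.005,"y":0.003,"z":0.99,"rx":0,"ry":0,"rz":0.11,"jaw":0.4},{"x":0.005,"y":0.003,"z":0.99,"rx":0,"ry":0,"rz":0.11,"jaw":0.4},{"x":0.005,"y":0.003,"z":0.99,"rx":0,"ry":0,"rz":0.11,"jaw":0},{"x":0.005,"y":0.003,"z":0.99,"rx":0,"ry":0,"rz":0.11,"jaw":0},{"x":0.005,"y":0.003,"z":0.99,"rx":0,"ry":0,"rz":0.11,"jaw":0},{"x":0.005,"y":0.003,"z":0.99,"rx":0,"ry":0,"rz":0.11,"jaw":0},{"x":0.005,"y":0.003,"z":0.99,"rx":0,"ry":0,"rz":0.11,"jaw":0}]'
python3 - <<'E'
from cell import env
from h import *
c=cam(env,"wrist");crop(c,"pics/w16.png",200,150,440,330,3);print(tool(env))
E
```

```text
t: 13.95
eef_pos: [436.4, 20.5, 194.2]
tcp_rot: [3.14, -0.0, 1.485]
ft_force: [-1.2, -0.3, 7.9]
opening: 0.144
(array([436.41729895,  20.49635244, 194.26140117]), array([[ 8.59027537e-02,  9.96302702e-01,  1.28188355e-03],
       [ 9.96303526e-01, -8.59027178e-02, -8.31315429e-05],
       [ 2.72931000e-05,  1.28428633e-03, -9.99999175e-01]]), {'t': 14.0, 'joints': array([-1.04493011e-01,  6.09127330e-01,  2.19339873e+00,  1.53973212e-04,
        3.37783029e-01, -1.86294774e-02]), 'qvel': array([-1.07249570e-03, -1.26877288e-03, -2.09109766e-04, -6.68116814e-06,
        1.05468742e-03,  1.27723230e-03]), 'tau': array([ 2.47849384e-01, -4.66273570e+01, -7.12508172e+00,  1.00622631e-01,
       -2.87621235e-01,  7.95315573e-03]), 'eef_pos': array([436.41729895,  20.49635244, 194.26140117]), 'tcp_rot': array([ 3.14030837e+00, -2.72931000e-05,  1.48478757e+00]), 'ft_force': array([-1.58900704, -0.577498  ,  8.35705702]), 'moment': array([-0.19677734,  0.31703502,  0.04085439]), 'opening': 0.1439162913972732})
```

View pics/w16.png

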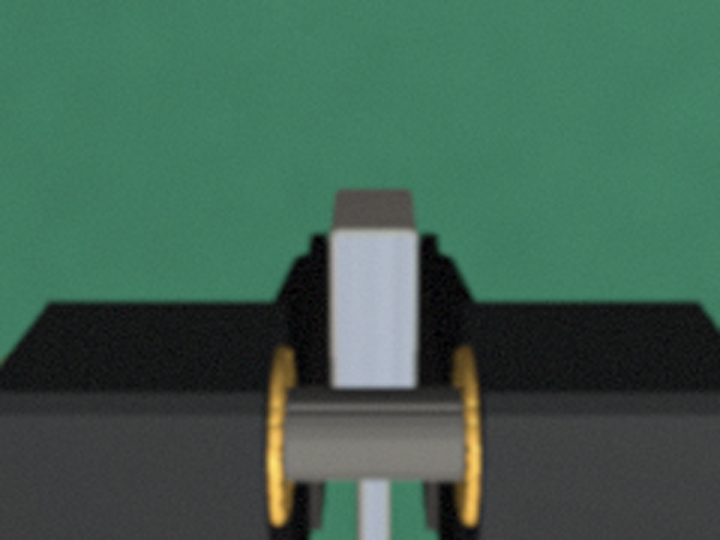

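```bash
python3 -m pendant '[{"x":0,"y":0,"z":-0.2,"rx":0,"ry":0,"rz":0,"jaw":0},{"x":0.05,"y":0,"z":-0.5,"rx":0,"ry":0,"rz":0,"jaw":0},{"x":0.15,"y":0.1,"z":-0.75,"rx":0,"ry":0,"rz":-0.12,"jaw":0},{"x":0.3,"y":0.35,"z":-0.75,"rx":0,"ry":0,"rz":-0.12,"jaw":0},{"x":0.4,"y":0.65,"z":-0.75,"rx":0,"ry":0,"rz":-0.12,"jaw":0},{"x":0.4,"y":0.95,"z":-0.75,"rx":0,"ry":0,"rz":-0.12,"jaw":0},{"x":0.4,"y":0.95,"z":-0.75,"rx":0,"ry":0,"rz":-0.12,"jaw":0}]'
python3 - <<'E'
from cell import env
from crank import *
c=cam(env,"wrist");cv2.imwrite("pics/w17.png",c["img"][:,:,::-1]);print(tool(env)[0],tool(env)[2]["ft_force"],tool(env)[2]["opening"])
T=L+134*Y+[0,0,182.3]; print(T,rel(env,T,[np.pi,0,np.pi/2+.012]))
E
```

```text
t: 14.88
eef_pos: [585.4, 67.9, 305.9]
tcp_rot: [3.14, -0.0, 1.579]
ft_force: [0.5, -0.3, -1.2]
opening: 0.143
[583.83654467  67.93645455 305.68716404] [-0.71720745  0.08940778 -1.21158161] 0.1418457792393134
[626.39203859  62.99035212 287.3       ] (array([-0.035,  0.283,  0.122]), array([-0.001, -0.   , -0.005]))
```

View pics/w17.png

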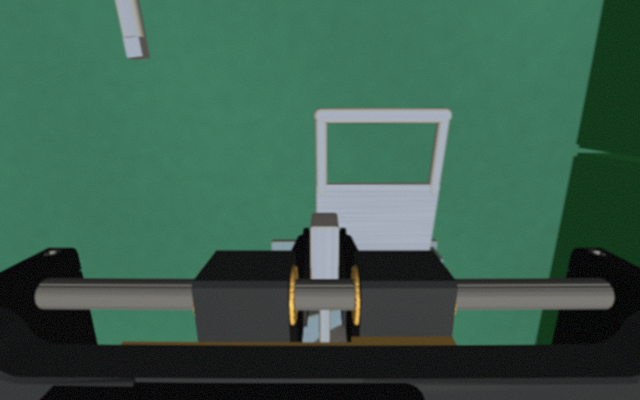

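```bash
python3 -m pendant '[{"x":-0.01,"y":0.15,"z":0.06,"rx":0,"ry":0,"rz":0,"jaw":0},{"x":-0.01,"y":0.28,"z":0.122,"rx":0,"ry":0,"rz":0,"jaw":0},{"x":-0.01,"y":0.28,"z":0.122,"rx":0,"ry":0,"rz":0,"jaw":0},{"x":-0.01,"y":0.28,"z":0.122,"rx":0,"ry":0,"rz":0,"jaw":0}]'
python3 - <<'E'
from cell import env
from crank import *
c=cam(env,"wrist");cv2.imwrite("pics/w18.png",c["img"][:,:,::-1]);
c=cam(env,"side"); crop(c,"pics/s18.png",290,110,410,225,5)
p,R,s=tool(env)
g=p+R@[0,0,182.3];tip=g-R[:,0]*84; print(p,g,tip,s["tcp_rot"]); print(proj(c,[g,tip,L+27*Y,L+35*Y,L-35*Y]))
c=cam(env,"top"); crop(c,"pics/t18.png",280,135,380,210,8); print(proj(c,[g,tip,L+35*Y,L-35*Y]))
E
```

```text
t: 15.42
eef_pos: [624.5, 66.9, 288.0]
tcp_rot: [-3.141, -0.0, 1.579]
ft_force: [0.1, -0.2, -1.0]
opening: 0.146
[624.7134867   66.85291193 288.27823055] [624.71547441  66.86674362 105.97823109] [625.38317954 -17.13060234 105.97186522] [ 3.14158115e+00 -7.57841717e-05  1.57874528e+00]
[[328.63885377 180.19951113]
 [341.95341265 191.53331833]
 [347.08049604 195.49950532]
 [345.71494209 194.34884282]
 [358.05782088 204.75343054]]
[[293.32134061 172.71081097]
 [320.70909562 171.81285983]
 [326.85997529 171.04448922]
 [349.70432901 170.22371023]]
```

View pics/s18.png

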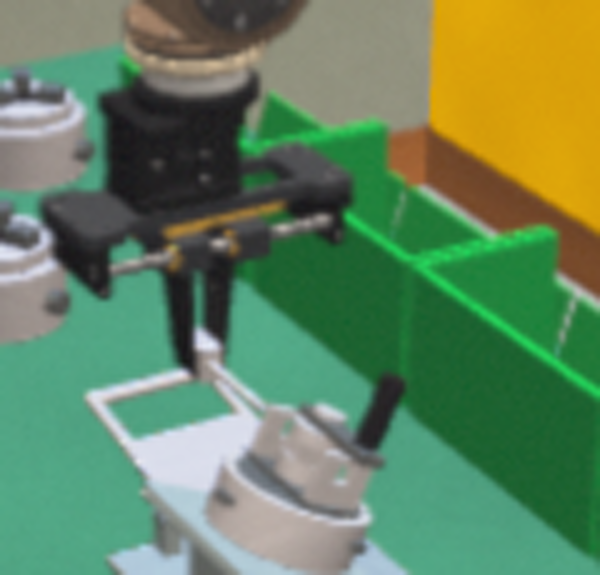

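View pics/t18.png

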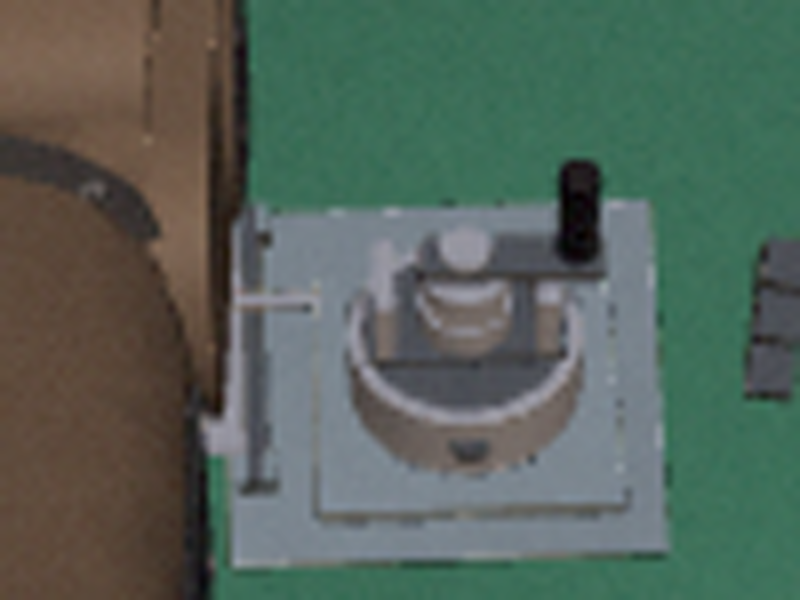

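View pics/w18.png

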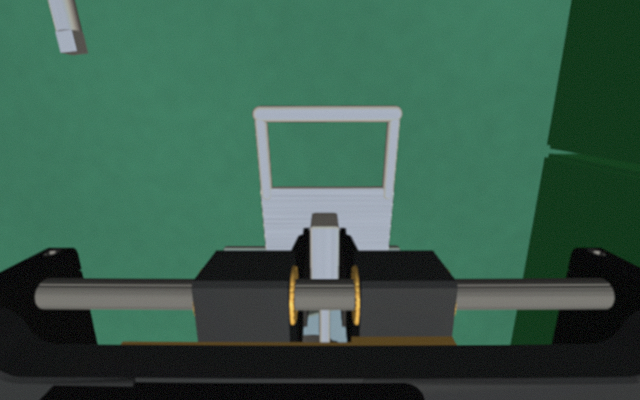

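```bash
python3 - <<'E'
from cell import env
from crank import *
t=cam(env,"top");s=cam(env,"side")
B=[L-[0,0,105]+Z@np.array(v,float) for v in [(-88,98,8),(-88,-82,8),(62,-82,8)]]
print("top pred crop",((proj(t,B)-[280,135]+.5)*8-.5).round(0).tolist())
crop(s,"pics/s19.png",330,175,380,215,16)
H=[L+27*Y,L+35*Y,L-35*Y]; 
p,R,_=tool(env);g=p+R@[0,0,182.3];tip=g-R[:,0]*84
print("side pred crop16",((proj(s,[tip]+H)-[330,175]+.5)*16-.5).round(0).tolist())
b=((proj(s,B)-[290,110]+.5)*5-.5).round(0).tolist();print(b)
# lug outer corners in top
LC=[L+35*Y+11*a-17*u,L-35*Y+11*a-17*u,L+27*Y+11*a-17*u]
print("lugs top",((proj(t,LC)-[280,135]+.5)*8-.5).round(0).tolist())
E
```

```text
top pred crop [[234.0, 566.0], [674.0, 550.0], [656.0, 196.0]]
side pred crop16 [[201.0, 272.0], [281.0, 335.0], [259.0, 317.0], [456.0, 484.0]]
[[103.0, 554.0], [246.0, 702.0], [473.0, 631.0]]
lugs top [[379.0, 308.0], [565.0, 301.0], [400.0, 307.0]]
```

View pics/s19.png

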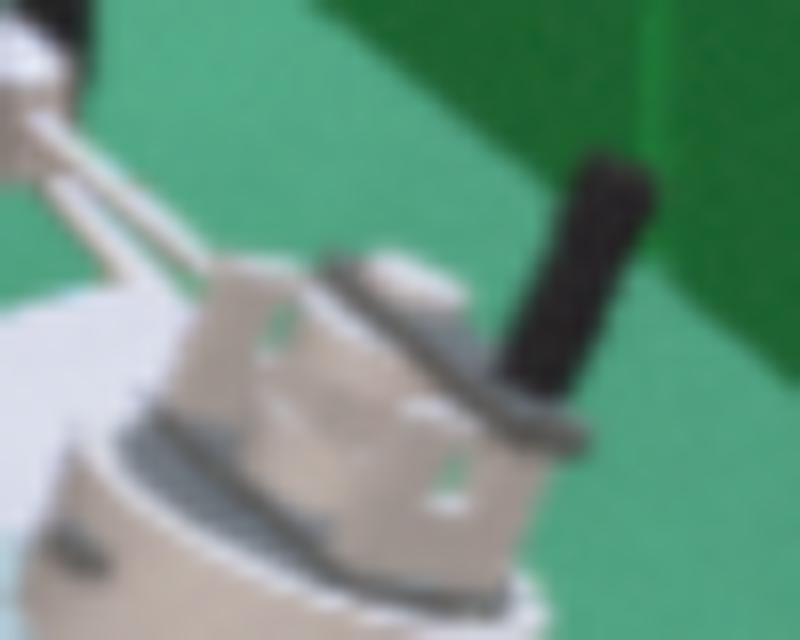

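```bash
python3 -m pendant '[{"x":0,"y":0.009,"z":0.007,"rx":0,"ry":0,"rz":-0.005,"jaw":0},{"x":-0.06,"y":0.009,"z":0.007,"rx":0,"ry":0,"rz":-0.005,"jaw":0},{"x":-0.12,"y":0.009,"z":0.007,"rx":0,"ry":0,"rz":-0.005,"jaw":0},{"x":-0.15,"y":0.009,"z":0.007,"rx":0,"ry":0,"rz":-0.005,"jaw":0},{"x":-0.18,"y":0.009,"z":0.007,"rx":0,"ry":0,"rz":-0.005,"jaw":0},{"x":-0.18,"y":0.009,"z":0.007,"rx":0,"ry":0,"rz":-0.005,"jaw":0}]'
python3 - <<'E'
from cell import env
from crank import *
s=cam(env,"side")
crop(s,"pics/s20.png",330,175,380,215,16)
t=cam(env,"top"); crop(t,"pics/t20.png",280,135,380,210,8)
p,R,S=tool(env);g=p+R@[0,0,182.3];tip=g-R[:,0]*84;print(g,tip,Z.T@(tip-L),S["ft_force"],S["moment"])
E
```

```text
t: 16.42
eef_pos: [627.1, 39.5, 286.7]
tcp_rot: [3.142, -0.0, 1.582]
ft_force: [0.4, 0.1, -0.5]
opening: 0.147
[627.07536224  39.86000745 104.39176767] [628.05492485 -44.13428021 104.3818088 ] [ 0.3773018 26.8631264 -0.6181912] [ 0.08350184  0.5628733  -0.77767266] [-0.10600037  0.07527532  0.02194508]
```

View pics/s20.png

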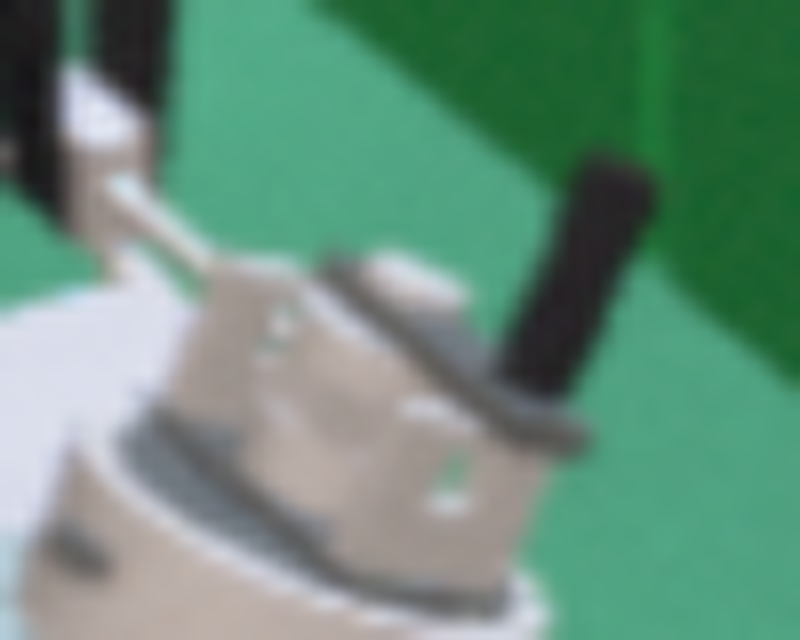

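View pics/t20.png

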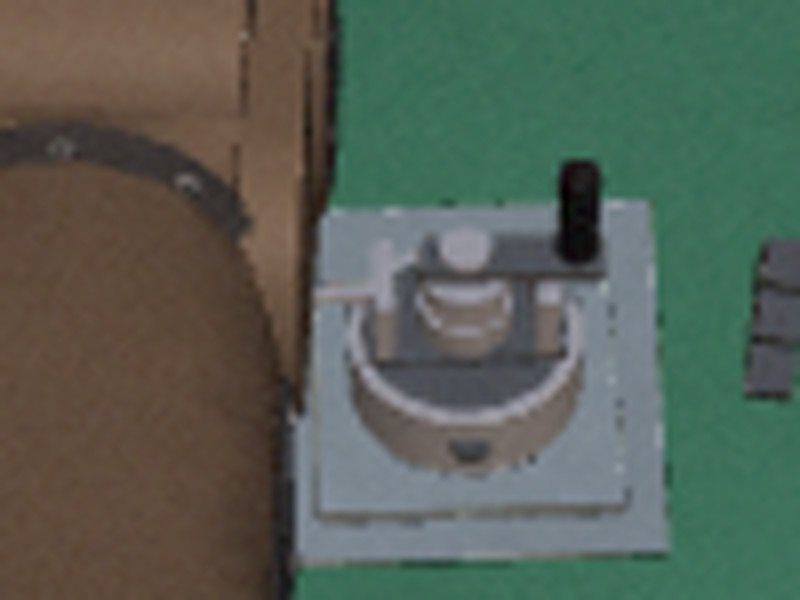

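```bash
python3 -m pendant '[{"x":-0.04,"y":0,"z":-0.004,"rx":0,"ry":0,"rz":0,"jaw":0},{"x":-0.08,"y":0,"z":-0.004,"rx":0,"ry":0,"rz":0,"jaw":0},{"x":-0.12,"y":0,"z":-0.004,"rx":0,"ry":0,"rz":0,"jaw":0},{"x":-0.12,"y":0,"z":-0.004,"rx":0,"ry":0,"rz":0,"jaw":0}]'
python3 -m pendant '[{"x":-0.04,"y":0,"z":0,"rx":0,"ry":0,"rz":0,"jaw":0},{"x":-0.08,"y":0,"z":0,"rx":0,"ry":0,"rz":0,"jaw":0},{"x":-0.12,"y":0,"z":0,"rx":0,"ry":0,"rz":0,"jaw":0},{"x":-0.12,"y":0,"z":0,"rx":0,"ry":0,"rz":0,"jaw":0}]'
python3 - <<'E'
from cell import env
from crank import *
p,R,S=tool(env);g=p+R@[0,0,182.3];tip=g-R[:,0]*84;print(Z.T@(g-L),Z.T@(tip-L),S["ft_force"],S["moment"],S["opening"])
E
```

```text
t: 17.02
eef_pos: [627.3, 21.2, 287.3]
tcp_rot: [3.142, -0.0, 1.582]
ft_force: [0.4, 0.6, -1.2]
opening: 0.143
t: 17.52
eef_pos: [627.5, 3.3, 287.3]
tcp_rot: [3.141, -0.0, 1.582]
ft_force: [0.2, 0.2, -1.5]
opening: 0.148
[4.27673612e-01 7.42966596e+01 8.56442027e-04] [ 3.58331187e-01 -9.70331173e+00 -2.33637209e-03] [ 0.18187102  0.20002537 -1.46732426] [-0.0773852   0.00604547 -0.02569473] 0.1480387554171627
```

```bash
python3 -m pendant '[{"x":-0.04,"y":0,"z":0,"rx":0,"ry":0,"rz":0,"jaw":0},{"x":-0.08,"y":0,"z":0,"rx":0,"ry":0,"rz":0,"jaw":0},{"x":-0.12,"y":0,"z":0,"rx":0,"ry":0,"rz":0,"jaw":0},{"x":-0.13,"y":0,"z":0,"rx":0,"ry":0,"rz":0,"jaw":0}]'
python3 -m pendant '[{"x":-0.01,"y":0,"z":0,"rx":0,"ry":0,"rz":0,"jaw":0},{"x":-0.01,"y":0,"z":0,"rx":0,"ry":0,"rz":0,"jaw":0}]'
python3 - <<'E'
from cell import env
from crank import *
p,R,S=tool(env);g=p+R@[0,0,182.3];tip=g-R[:,0]*84;print(Z.T@(g-L),Z.T@(tip-L),S["ft_force"],S["moment"],S["opening"])
s=cam(env,"side")
crop(s,"pics/s21.png",330,165,380,215,12)
t=cam(env,"top"); crop(t,"pics/t21.png",280,135,380,210,8)
E
```

```text
t: 18.02
eef_pos: [627.7, -16.2, 287.3]
tcp_rot: [-3.142, -0.0, 1.582]
ft_force: [0.5, -0.2, -1.3]
opening: 0.139
t: 18.27
eef_pos: [627.7, -17.2, 287.3]
tcp_rot: [3.142, -0.0, 1.583]
ft_force: [-0.6, -0.9, -1.9]
opening: 0.146
[ 3.79335913e-01  5.38328627e+01 -1.95850748e-02] [ 3.56868076e-01 -3.01671339e+01 -2.70020803e-02] [-0.59606841 -0.88848767 -1.89844095] [-0.098344    0.04155924  0.03568066] 0.146027855682235
```

View pics/s21.png

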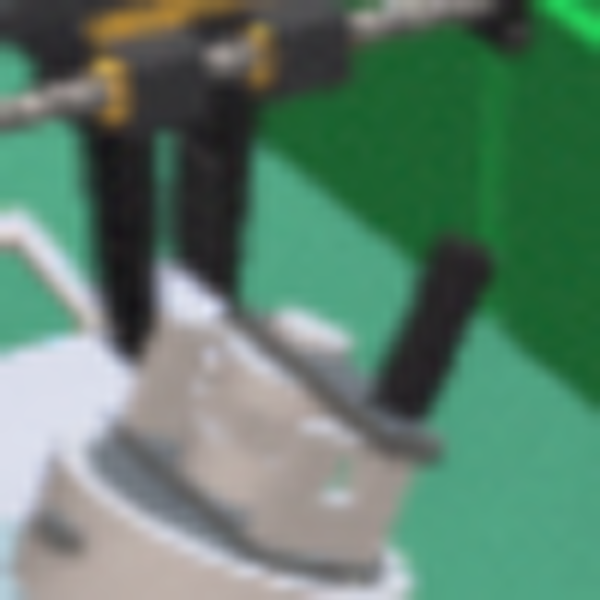

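View pics/t21.png

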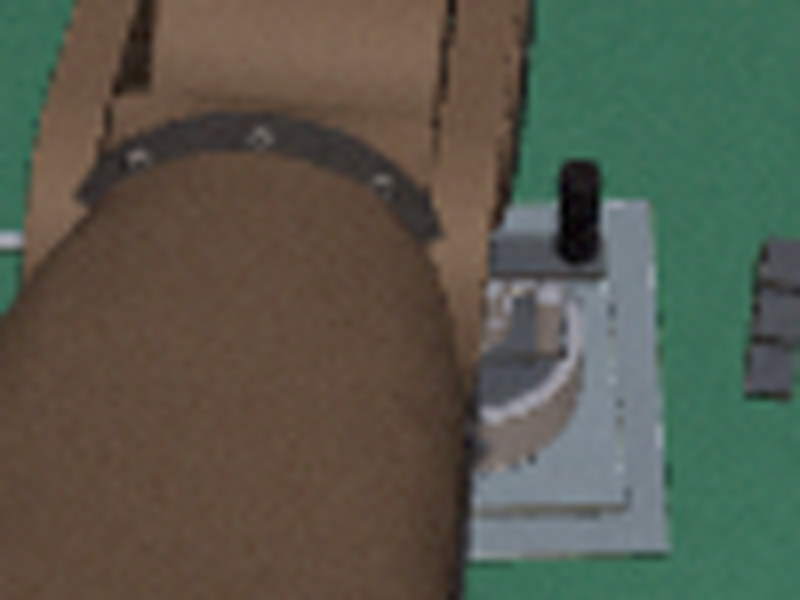

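```bash
python3 -m pendant '[{"x":-0.01,"y":0,"z":0,"rx":0,"ry":0,"rz":0,"jaw":0},{"x":-0.01,"y":0,"z":0,"rx":0,"ry":0,"rz":0,"jaw":0}]';python3 -m pendant '[{"x":-0.01,"y":0,"z":0,"rx":0,"ry":0,"rz":0,"jaw":0},{"x":-0.01,"y":0,"z":0,"rx":0,"ry":0,"rz":0,"jaw":0}]';python3 -m pendant '[{"x":-0.01,"y":0,"z":0,"rx":0,"ry":0,"rz":0,"jaw":0},{"x":-0.01,"y":0,"z":0,"rx":0,"ry":0,"rz":0,"jaw":0}]'
python3 - <<'E'
from cell import env
from crank import *
p,R,S=tool(env);g=p+R@[0,0,182.3];tip=g-R[:,0]*84;print(Z.T@(g-L),Z.T@(tip-L),S["ft_force"],S["moment"],S["opening"])
s=cam(env,"side")
crop(s,"pics/s22.png",330,165,380,215,12)
E
```

```text
t: 18.62
eef_pos: [627.7, -18.7, 287.3]
tcp_rot: [3.142, -0.0, 1.583]
ft_force: [-0.5, 0.8, -1.3]
opening: 0.145
t: 18.88
eef_pos: [627.7, -19.2, 287.3]
tcp_rot: [3.141, -0.002, 1.582]
ft_force: [1.8, 8.8, -0.8]
opening: 0.142
t: 19.12
eef_pos: [627.8, -19.6, 287.3]
tcp_rot: [3.142, -0.004, 1.582]
ft_force: [1.3, 19.0, -0.6]
opening: 0.146
[3.89834815e-01 5.20672837e+01 3.60883048e-02] [  0.35556589 -31.93214417  -0.27204152] [ 1.27774617 18.96642938 -0.64415215] [ 3.08668614 -0.18065682 -0.00379549] 0.14575719323808375
```

View pics/s22.png

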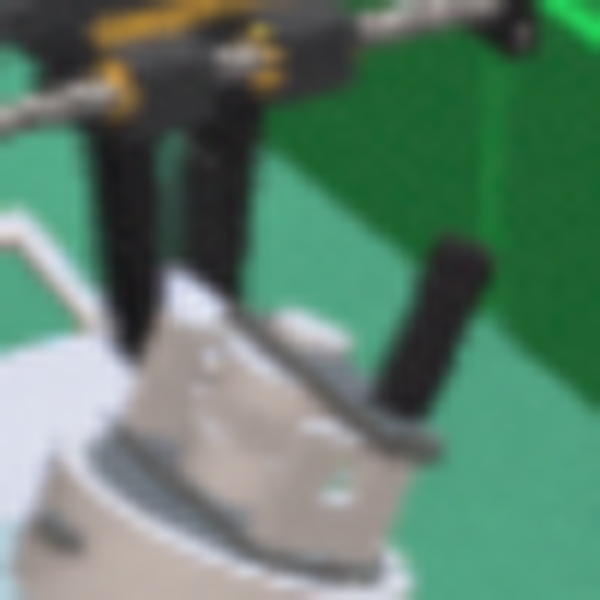

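```bash
python3 -m pendant '[{"x":0.012,"y":0,"z":0,"rx":0,"ry":0,"rz":0,"jaw":0},{"x":0.012,"y":0,"z":0,"rx":0,"ry":0,"rz":0,"jaw":0.15},{"x":0.012,"y":0,"z":0,"rx":0,"ry":0,"rz":0,"jaw":0.3},{"x":0.012,"y":0,"z":0,"rx":0,"ry":0,"rz":0,"jaw":0.35},{"x":0.012,"y":0,"z":0,"rx":0,"ry":0,"rz":0,"jaw":0.35},{"x":0.012,"y":0,"z":-0.1,"rx":0,"ry":0,"rz":0,"jaw":0.35},{"x":0.012,"y":0,"z":-0.3,"rx":0,"ry":0,"rz":0,"jaw":0.35},{"x":0.2,"y":0,"z":-0.6,"rx":0,"ry":0,"rz":0,"jaw":0.35},{"x":0.2,"y":0,"z":-0.6,"rx":0,"ry":0,"rz":0,"jaw":0.35}]'
python3 - <<'E'
from cell import env
from crank import *
p,R,S=tool(env);print(p,S["joints"])
s=cam(env,"side")
crop(s,"pics/s23.png",330,165,380,215,12)
s=cam(env,"wrist");cv2.imwrite("pics/w23.png",s["img"][:,:,::-1])
E
```

```text
t: 20.3
eef_pos: [627.5, 9.5, 381.7]
tcp_rot: [3.135, 0.0, 1.584]
ft_force: [-0.1, -0.4, 0.2]
opening: 0.349
[627.48881538   9.50993437 381.72456502] [-9.00829448e-02  5.16255365e-01  1.58026526e+00  2.98040779e-04
  1.03823394e+00 -1.03407544e-01]
```

View pics/s23.png

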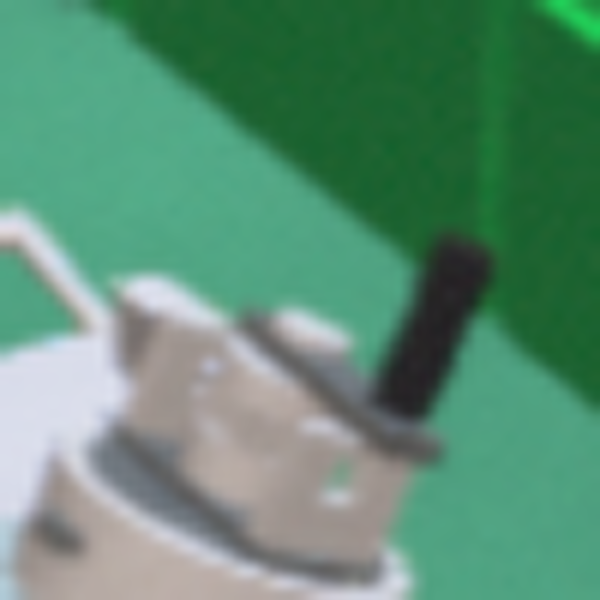

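View pics/w23.png

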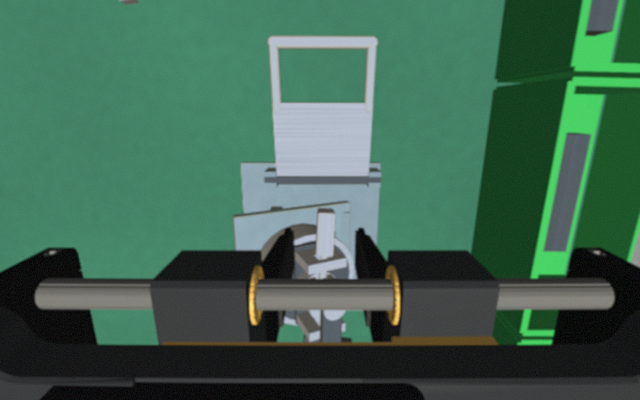

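```bash
python3 -m pendant '[{"x":0.3,"y":0,"z":0,"rx":0,"ry":0,"rz":0,"jaw":0.35},{"x":0.55,"y":0,"z":0,"rx":0,"ry":0,"rz":0,"jaw":0.35},{"x":0.55,"y":0,"z":0,"rx":0,"ry":0,"rz":0,"jaw":0.35},{"x":0.55,"y":0,"z":0,"rx":0,"ry":0,"rz":0,"jaw":0.35}]'
python3 - <<'E'
from cell import env
from crank import *
p,R,S=tool(env);print(p,S["joints"])
s=cam(env,"side")
crop(s,"pics/s24.png",330,165,380,215,12)
s=cam(env,"wrist");cv2.imwrite("pics/w24.png",s["img"][:,:,::-1])
t=cam(env,"top"); crop(t,"pics/t24.png",280,135,380,210,8)
B=[L+v[0]*u*0+Z@np.array(v) for v in [(-7,71,12),(7,71,12),(7,35,12),(-7,35,12)]];print(((proj(t,B)-[280,135]+.5)*8-.5).round())
E
```

```text
t: 20.9
eef_pos: [626.5, 90.1, 376.6]
tcp_rot: [-3.14, 0.0, 1.582]
ft_force: [-0.1, 0.0, 0.3]
opening: 0.345
[626.50564884  90.06070508 376.55282834] [ 3.84943868e-02  5.29899177e-01  1.57013163e+00 -2.40808811e-04
  1.04279787e+00  2.69213806e-02]
[[284. 305.]
 [283. 270.]
 [377. 266.]
 [379. 302.]]
```

View pics/t24.png

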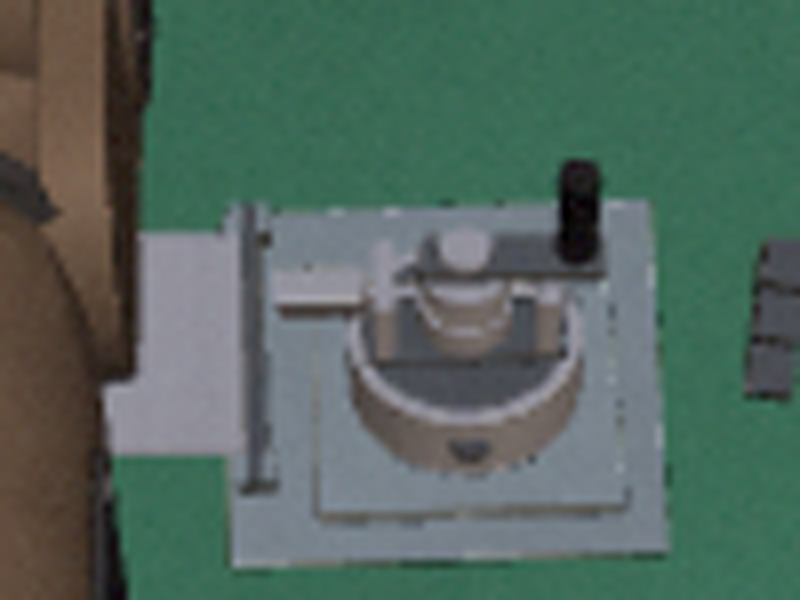

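View pics/w24.png

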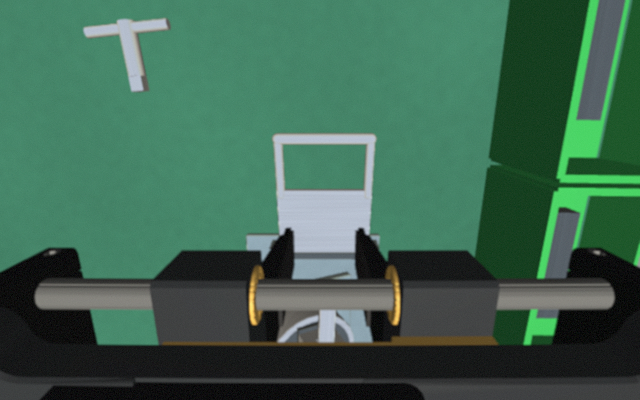

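```bash
python3 -m pendant '[{"x":-0.1,"y":0.005,"z":0.2,"rx":0,"ry":0,"rz":0,"jaw":0},{"x":-0.25,"y":0.005,"z":0.5,"rx":0,"ry":0,"rz":0,"jaw":0},{"x":-0.4,"y":0.005,"z":0.6,"rx":0,"ry":0,"rz":0,"jaw":0},{"x":-0.45,"y":0.005,"z":0.6,"rx":0,"ry":0,"rz":0,"jaw":0},{"x":-0.48,"y":0.005,"z":0.6,"rx":0,"ry":0,"rz":0,"jaw":0},{"x":-0.48,"y":0.005,"z":0.6,"rx":0,"ry":0,"rz":0,"jaw":0}]'
python3 -m pendant '[{"x":-0.015,"y":0,"z":0,"rx":0,"ry":0,"rz":0,"jaw":0},{"x":-0.015,"y":0,"z":0,"rx":0,"ry":0,"rz":0,"jaw":0}]'
python3 -m pendant '[{"x":-0.015,"y":0,"z":0,"rx":0,"ry":0,"rz":0,"jaw":0},{"x":-0.015,"y":0,"z":0,"rx":0,"ry":0,"rz":0,"jaw":0}]'
python3 -m pendant '[{"x":-0.01,"y":0,"z":0,"rx":0,"ry":0,"rz":0,"jaw":0},{"x":-0.01,"y":0,"z":0,"rx":0,"ry":0,"rz":0,"jaw":0}]'
```

```text
t: 21.8
eef_pos: [628.2, 18.9, 288.7]
tcp_rot: [3.139, 0.0, 1.582]
ft_force: [-0.1, 0.6, -0.9]
opening: 0.006
t: 22.05
eef_pos: [628.1, 16.9, 287.7]
tcp_rot: [3.141, -0.0, 1.583]
ft_force: [-0.4, -0.3, -0.4]
opening: 0.001
t: 22.3
eef_pos: [628.0, 14.6, 287.4]
tcp_rot: [-3.142, -0.001, 1.583]
ft_force: [0.2, 3.6, 0.6]
opening: 0.004
t: 22.55
eef_pos: [628.0, 13.9, 287.5]
tcp_rot: [-3.141, -0.002, 1.582]
ft_force: [-1.5, 9.8, 2.9]
opening: 0.006
```

```bash
python3 -m pendant '[{"x":-0.01,"y":0,"z":0,"rx":0,"ry":0,"rz":0,"jaw":0},{"x":-0.01,"y":0,"z":0,"rx":0,"ry":0,"rz":0,"jaw":0}]'
python3 - <<'E'
from cell import env
from crank import *
s=cam(env,"side"); crop(s,"pics/s25.png",330,165,380,215,12)
E
python3 -m pendant '[{"x":0.1,"y":0,"z":0,"rx":0,"ry":0,"rz":0,"jaw":0},{"x":0.2,"y":0,"z":-0.1,"rx":0,"ry":0,"rz":0,"jaw":0},{"x":0.4,"y":0,"z":-0.35,"rx":0,"ry":0,"rz":0,"jaw":0.1},{"x":0.6,"y":0,"z":-0.5,"rx":0,"ry":0,"rz":0,"jaw":0.3},{"x":0.6,"y":0,"z":-0.5,"rx":0,"ry":0,"rz":0,"jaw":0.3}]'
python3 - <<'E'
from cell import env
from crank import *
s=cam(env,"side"); crop(s,"pics/s26.png",330,165,380,215,12)
t=cam(env,"top"); crop(t,"pics/t26.png",280,135,380,210,8)
E
```

```text
t: 22.8
eef_pos: [628.0, 13.2, 287.8]
tcp_rot: [3.141, -0.003, 1.582]
ft_force: [-1.5, 18.3, 6.1]
opening: 0.002
t: 23.48
eef_pos: [626.9, 103.4, 364.9]
tcp_rot: [3.137, -0.0, 1.585]
ft_force: [-0.2, 0.1, -0.5]
opening: 0.251
```

View pics/s26.png

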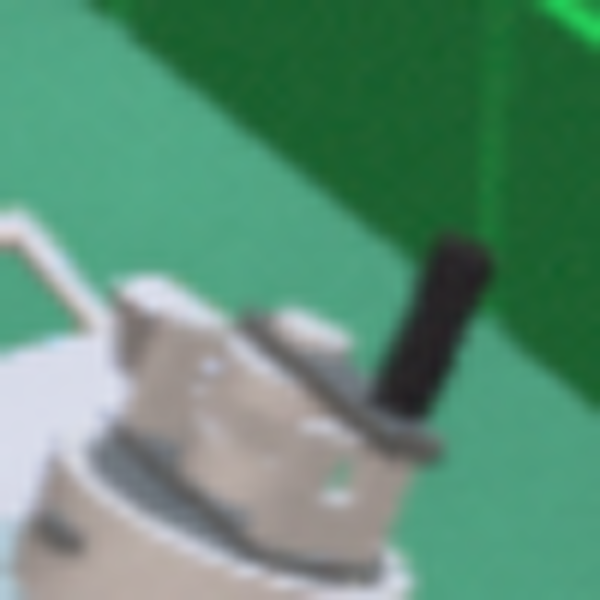

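View pics/t26.png

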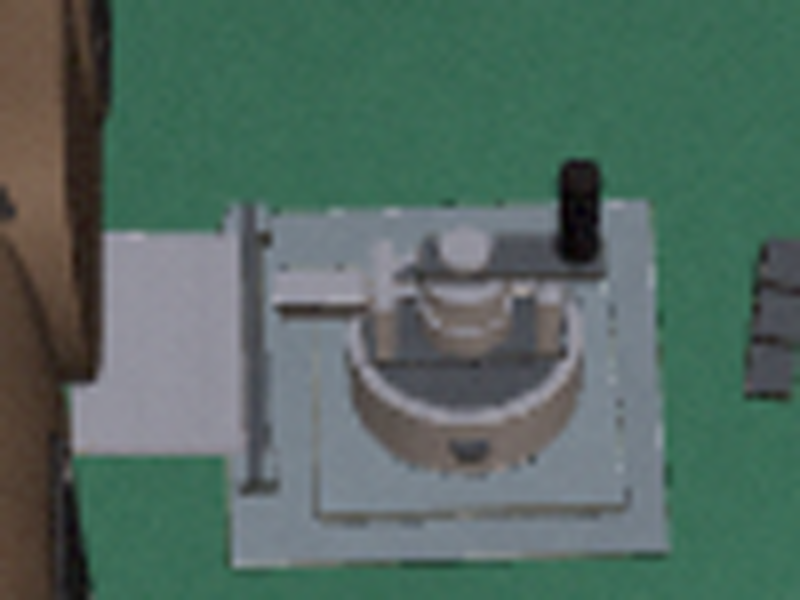

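```bash
python3 -m pendant '[{"x":0.05,"y":0,"z":0,"rx":0,"ry":0,"rz":-0.2,"jaw":0.3},{"x":0.1,"y":0,"z":0,"rx":0,"ry":0,"rz":-0.4,"jaw":0.3},{"x":0.15,"y":0,"z":0,"rx":0,"ry":0,"rz":-0.6,"jaw":0.3},{"x":0.2,"y":0,"z":0,"rx":0,"ry":0,"rz":-0.8,"jaw":0.3},{"x":0.22,"y":0,"z":0,"rx":0,"ry":0,"rz":-1,"jaw":0.3}]'
python3 -m pendant '[{"x":0,"y":0,"z":0,"rx":0,"ry":0,"rz":-0.2,"jaw":0.3},{"x":0,"y":0,"z":0,"rx":0,"ry":0,"rz":-0.4,"jaw":0.3},{"x":0,"y":0,"z":0,"rx":0,"ry":0,"rz":-0.6,"jaw":0.3},{"x":0,"y":0,"z":0,"rx":0,"ry":0,"rz":-0.8,"jaw":0.3},{"x":0,"y":0,"z":0,"rx":0,"ry":0,"rz":-0.98,"jaw":0.3},{"x":0,"y":0,"z":0,"rx":0,"ry":0,"rz":-0.98,"jaw":0.3}]'
python3 - <<'E'
from cell import env
from crank import *
p,R,S=tool(env);print(p,S["joints"]);print(rel(env,[626.5,137.6,219.3],[np.pi,0,np.pi]))
s=cam(env,"wrist");cv2.imwrite("pics/w27.png",s["img"][:,:,::-1])
E
```

```text
t: 24.2
eef_pos: [626.8, 133.6, 361.2]
tcp_rot: [-3.14, -0.001, 2.372]
ft_force: [0.6, -0.5, 0.2]
opening: 0.3
t: 24.95
eef_pos: [626.8, 133.4, 361.4]
tcp_rot: [-3.141, -0.001, 3.136]
ft_force: [-0.1, -0.1, -0.8]
opening: 0.299
[626.8050673  133.39650833 361.43973303] [ 1.06697708e-01  5.56348011e-01  1.56515125e+00 -1.99768117e-04
  1.02154276e+00 -1.45806720e+00]
(array([0.001, 0.028, 0.948]), array([-0.   , -0.002, -0.008]))
```

View pics/w27.png

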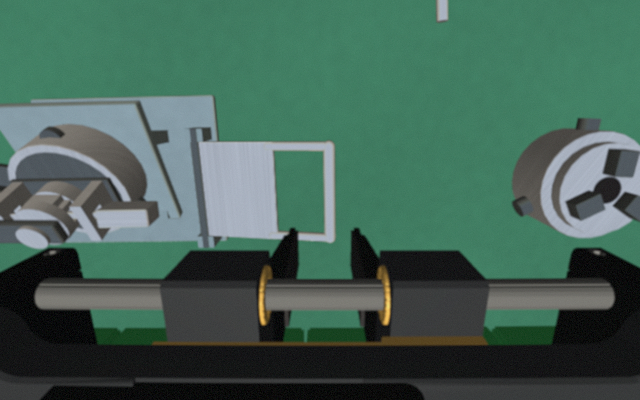

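```bash
python3 -m pendant '[{"x":0,"y":0.028,"z":0.3,"rx":0,"ry":0,"rz":0,"jaw":0.3},{"x":0,"y":0.028,"z":0.6,"rx":0,"ry":0,"rz":0,"jaw":0.3},{"x":0,"y":0.028,"z":0.85,"rx":0,"ry":0,"rz":0,"jaw":0.3},{"x":0,"y":0.028,"z":0.945,"rx":0,"ry":0,"rz":0,"jaw":0.3},{"x":0,"y":0.028,"z":0.945,"rx":0,"ry":0,"rz":0,"jaw":0.3},{"x":0,"y":0.028,"z":0.945,"rx":0,"ry":0,"rz":0,"jaw":0},{"x":0,"y":0.028,"z":0.945,"rx":0,"ry":0,"rz":0,"jaw":0},{"x":0,"y":0.028,"z":0.945,"rx":0,"ry":0,"rz":0,"jaw":0},{"x":0,"y":0.028,"z":0.945,"rx":0,"ry":0,"rz":0,"jaw":0}]'
python3 - <<'E'
from cell import env
from crank import *
p,R,S=tool(env);print(p,S["opening"],S["ft_force"])
f0=1.42
for f in np.linspace(f0,0.0,11)[1:]: print(f.round(2),((125*(np.sin(f)-np.sin(f0)))/150).round(3), ((-125*(np.cos(f)-np.cos(f0)))/150).round(3))
E
```

```text
t: 26.12
eef_pos: [627.0, 138.0, 221.3]
tcp_rot: [-3.141, 0.002, 3.138]
ft_force: [1.6, -4.8, 0.4]
opening: 0.092
[626.95335932 138.04002315 221.32226698] 0.09220275080972934 [ 1.60017746 -4.84831456  0.37490833]
1.28 -0.026 -0.115
1.14 -0.068 -0.226
0.99 -0.125 -0.329
0.85 -0.197 -0.424
0.71 -0.281 -0.507
0.57 -0.376 -0.577
0.43 -0.48 -0.634
0.28 -0.59 -0.675
0.14 -0.706 -0.7
0.0 -0.824 -0.708
```

```bash
python3 -m pendant '[{"x":0,"y":-0.026,"z":-0.115,"rx":0,"ry":0,"rz":0,"jaw":0},{"x":0,"y":-0.068,"z":-0.226,"rx":0,"ry":0,"rz":0,"jaw":0},{"x":0,"y":-0.125,"z":-0.329,"rx":0,"ry":0,"rz":0,"jaw":0},{"x":0,"y":-0.197,"z":-0.424,"rx":0,"ry":0,"rz":0,"jaw":0},{"x":0,"y":-0.281,"z":-0.507,"rx":0,"ry":0,"rz":0,"jaw":0},{"x":0,"y":-0.376,"z":-0.577,"rx":0,"ry":0,"rz":0,"jaw":0},{"x":0,"y":-0.48,"z":-0.634,"rx":0,"ry":0,"rz":0,"jaw":0},{"x":0,"y":-0.59,"z":-0.675,"rx":0,"ry":0,"rz":0,"jaw":0},{"x":0,"y":-0.706,"z":-0.7,"rx":0,"ry":0,"rz":0,"jaw":0},{"x":0,"y":-0.75,"z":-0.706,"rx":0,"ry":0,"rz":0,"jaw":0}]'
python3 -m pendant '[{"x":0,"y":-0.04,"z":-0.003,"rx":0,"ry":0,"rz":0,"jaw":0},{"x":0,"y":-0.07,"z":-0.003,"rx":0,"ry":0,"rz":0,"jaw":0},{"x":0,"y":-0.07,"z":-0.003,"rx":0,"ry":0,"rz":0,"jaw":0}]'
python3 - <<'E'
from cell import env
from crank import *
p,R,S=tool(env);print(p,S["opening"],S["ft_force"])
s=cam(env,"wrist");cv2.imwrite("pics/w28.png",s["img"][:,:,::-1])
s=cam(env,"side"); crop(s,"pics/s28.png",300,130,390,225,6)
E
```

```text
t: 27.38
eef_pos: [626.4, 25.5, 328.0]
tcp_rot: [3.141, 0.003, 3.137]
ft_force: [1.9, 3.7, 5.1]
opening: 0.097
t: 27.75
eef_pos: [626.5, 15.2, 328.1]
tcp_rot: [-3.141, 0.002, 3.138]
ft_force: [3.1, -0.3, 6.6]
opening: 0.097
[626.47498551  15.15245709 328.0582826 ] 0.0973478222847493 [ 3.14498934 -0.33653629  6.58735182]
```

View pics/w28.png

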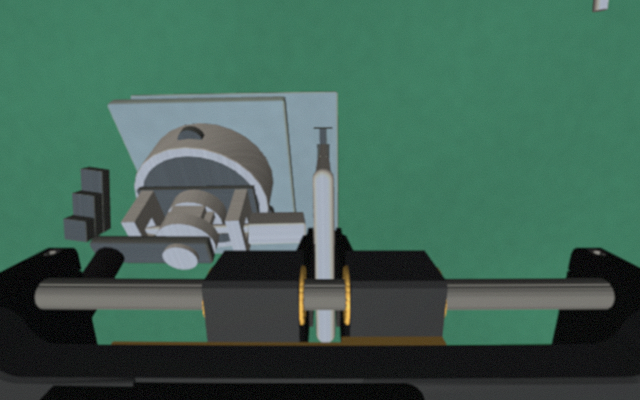

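View pics/s28.png

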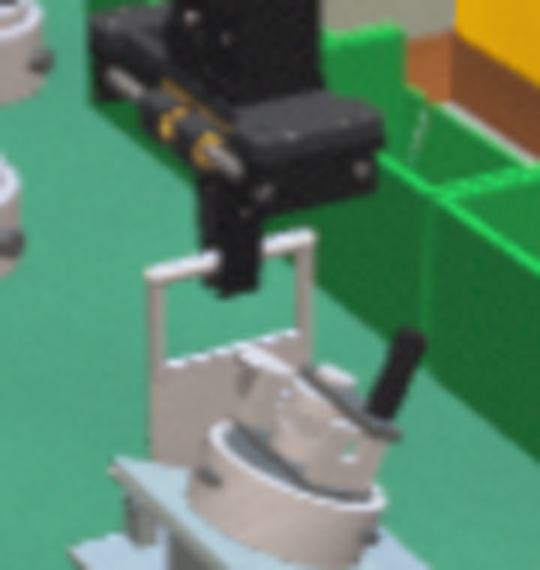

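```bash
python3 -m pendant '[{"x":0,"y":-0.02,"z":0,"rx":0,"ry":0,"rz":0,"jaw":0},{"x":0,"y":-0.02,"z":0,"rx":0,"ry":0,"rz":0,"jaw":0}]'
python3 -m pendant '[{"x":0,"y":0.005,"z":0,"rx":0,"ry":0,"rz":0,"jaw":0.15},{"x":0,"y":0.005,"z":0,"rx":0,"ry":0,"rz":0,"jaw":0.25},{"x":0,"y":0.005,"z":0,"rx":0,"ry":0,"rz":0,"jaw":0.3},{"x":0,"y":0.005,"z":0,"rx":0,"ry":0,"rz":0,"jaw":0.3},{"x":0,"y":0.005,"z":-0.1,"rx":0,"ry":0,"rz":0,"jaw":0.3},{"x":0,"y":0.005,"z":-0.3,"rx":0,"ry":0,"rz":0,"jaw":0.3},{"x":0,"y":0.005,"z":-0.6,"rx":0,"ry":0,"rz":0,"jaw":0.3},{"x":0,"y":0.005,"z":-0.6,"rx":0,"ry":0,"rz":0,"jaw":0.3}]'
python3 - <<'E'
from cell import env
from crank import *
p,R,S=tool(env);print(p,S["opening"],S["ft_force"])
s=cam(env,"wrist");cv2.imwrite("pics/w29.png",s["img"][:,:,::-1]);np.savez("w29.npz",**{k:np.array(v) for k,v in s.items()})
s=cam(env,"side"); crop(s,"pics/s29.png",300,130,390,225,6)
E
```

```text
t: 28.1
eef_pos: [626.4, 13.8, 328.1]
tcp_rot: [3.139, 0.003, 3.137]
ft_force: [4.1, 13.2, 6.1]
opening: 0.095
t: 29.1
eef_pos: [626.2, 13.2, 421.3]
tcp_rot: [-3.141, 0.007, 3.138]
ft_force: [0.5, -0.9, -0.7]
opening: 0.299
[626.2109217   13.23612154 421.28739602] 0.29935987844793727 [ 0.54073676 -0.91101963 -0.69307165]
```

View pics/w29.png

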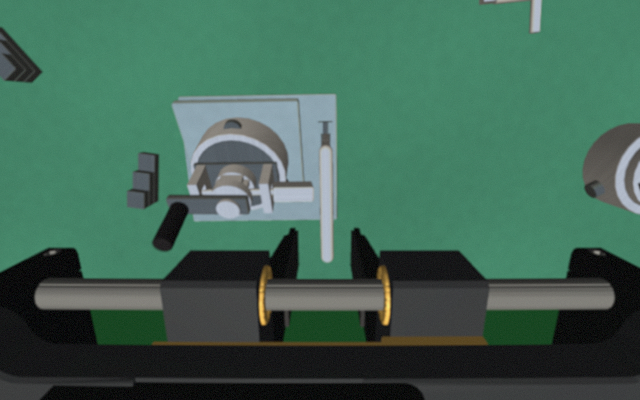

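View pics/s29.png

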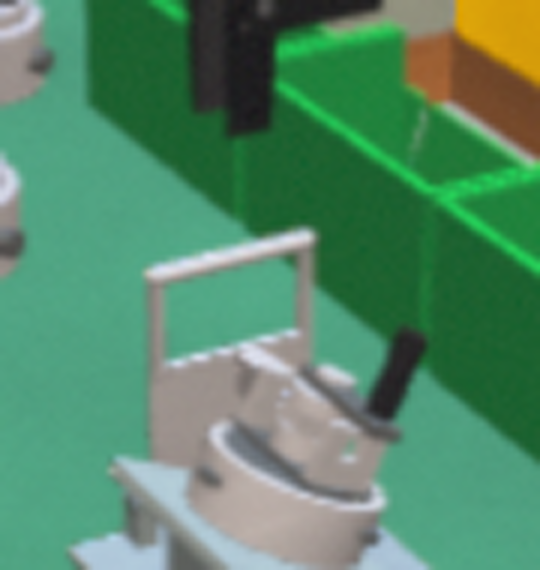

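```bash
python3 - <<'E'
from crank import *
c=dict(np.load("w29.npz"));crop(c,"pics/w30.png",145,90,345,260,4)
pr=lambda P:((proj(c,P)-[145,90]+.5)*4-.5).round().tolist()
for q in(-.15,0,.15): print(q,pr([G(q)+18*a,G(q)-26*a]))
print('pin top corners home',pr([L+Z@np.array(v) for v in [(-7,71,12),(7,71,12),(-7,35,12),(7,35,12)]]))
print('bar',pr([L+Z@np.array(v) for v in [(-38,85,50),(38,85,50)]]))
E
```

```text
-0.15 [[85.0, 653.0], [155.0, 498.0]]
0 [[72.0, 630.0], [145.0, 477.0]]
0.15 [[64.0, 608.0], [139.0, 454.0]]
pin top corners home [[665.0, 387.0], [667.0, 448.0], [500.0, 389.0], [504.0, 451.0]]
bar [[728.0, 270.0], [734.0, 648.0]]
```

View pics/w30.png

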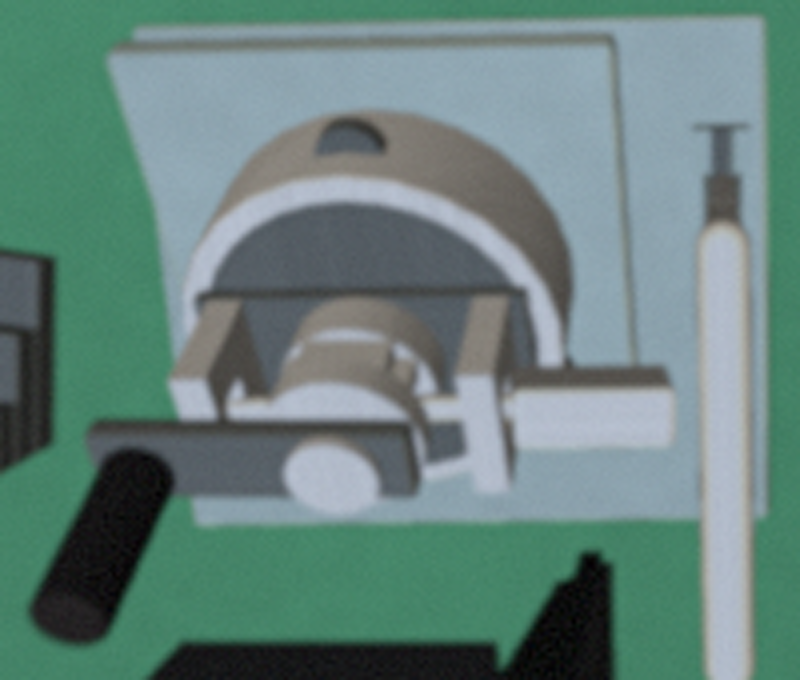

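```bash
python3 - <<'E'
from cell import env
print(env.state()["t"],env.job_done(),env.state()["qvel"])
E
```

```text
the job is handed in; nothing more can be done
the job is handed in; nothing more can be done
```

I swung the flap down, wound the crank about 1.1 turns clockwise to its aligned angle, and pushed the lock pin in from the flap's side until its handle met the lug. I then let go, tapped the pin once to check it was seated, and swung the flap up against its upright stop. The job is handed in, at about 29 s on the robot's clock. No verdict is reported, and the last script printed only the handed-in message, so I have no readings from after that.

Last checks before handing in:
- **Flap:** the bar lies where it should when upright, about 0 rad. It stopped hard at about 13 N when pushed further.
- **Crank:** the handle's position in the wrist picture gives roughly +0.08 rad, against a limit of 0.25.
- **Pin:** it slid through all three holes with almost no force. While I held it, it met a hard stop with the handle at stand y 52–53 mm, which matches home. The tap after release met a hard stop again.
- **Disagreement:** the last wrist picture puts the pin handle 1.5–2.5 mm further out than home, at about y 55 mm. That is inside the 45–59 mm limit, and part of it may be camera error.
- **Surroundings:** I did not touch any of the other things on the bench. The gripper was lifted clear of everything.

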